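# Put the rinsed ware up to drain

## Robot

A 7-joint arm with a two-finger parallel gripper is mounted at the origin on a cart in front of the work surface, level with it; the furniture and walls round the work are solid. World frame = base frame: x ahead of the robot, y to its left, z up, the work surface at z = 0. Lengths are in m, angles in rad, forces in N, time in s.
With the tool pointing down it reaches from about 0.4 to 0.9 m from the base axis. Payload 5.5 kg.
Tool frame: the origin (TCP) lies midway between the tips of the shut fingers; the grasp point (between the pads) lies 19 mm behind it (manip.grip_depth is the distance from the TCP to the grasp point, in m); z points along the fingers, x is the direction in which the jaws open and shut, and the axes are right-handed (so a half turn about z gives the same grasp; the last joint's range is limited). The gripper opens to 92 mm and grips with 3 to 60 N. Pads are 19 mm wide; open, the fingers measure 130 mm over their backs; the gripper's body (75 mm by 190 mm) begins 47 mm behind the grasp point.
Start: joints at [-0.914, 0.501, -0.427, 1.55, 0.221, 1.138, -0.21], TCP at [0.249, 0.6, 0.227] pointing down, gripper open.
Joint ranges: [-2.88, 2.88], [-0.31, 2.03], [-1.54, 1.56], [0.2, 2.42], [-1.41, 4.55], [0.19, 2.02], [-2.57, 2.57]. Speed limits (rad/s): [2.57, 2.57, 3.14, 3.14, 3.14, 3.14, 3.14].

## Interface

Orientations are given as a unit quaternion [x, y, z, w].
In Python, from bench import manip, effector, viewer gives the robot as it stands. Calls block until the motion is done:
- manip.move_pose(position, orientation): joint-space move of the TCP to a pose.
- manip.servo_line(position, ori=None, vel=0.15): straight line of the TCP; ori=None keeps the orientation; vel is the mean speed in m/s.
- manip.movej(angles): joint-space move.
- effector.open_jaws() and effector.close(f_grip=None): open the fingers fully, or close them until they stop; f_grip is the grip in N (None keeps the last).
- manip.sleep(seconds).
- manip.solve_ik(position, orientation): joint angles nearest the present ones, or None.
- viewer.get_image(name): name is "side" or "top" or "wrist"; returns the picture (480x640x3 uint8, red, green, blue); there is no depth.
- viewer.get_calibration(name): a dict with "vfov" (degrees; the focal length in pixels is half the picture's height over the tangent of half this angle, whatever the lens; pixels are square), "cx", "cy" (the principal point, pixels), "eye" and "attitude" of the camera in the world. Camera axes: x right, y down, z forward; pixel columns grow to the right and rows downward; lengths in m; the calibration is good to about 2 mm. A picture is of the moment at which its call begins: read the wrist's pose just before it. get_calibration takes no time and is no camera call; for the wrist camera it gives the pose at the moment of the call.
A pose or a line that the arm cannot do raises manip.PlanningError and nothing moves.
- manip.hand_in(): hands the job in, once; it reports no verdict.
Readings, each from a call of its own:
- manip.current_clock(): time.
- manip.current_q(): joint angles.
- manip.current_joint_velocities(): joint speeds.
- manip.current_tau(): joint torques, N m.
- manip.current_tool_pos(): TCP position.
- manip.current_tcp_rot(): TCP orientation.
- manip.current_force(): force on the tool from outside, world axes, zero at the start.
- manip.current_wrist_torque(): the same for the moment, N m.
- manip.current_finger_gap(): finger opening in m.
Only numpy, scipy, OpenCV 4.12 (cv2) and the standard library are available. Lean on these libraries where they do the work, as an engineer would, in place of code of your own. Each camera call takes 0.05 s, during which the arm holds its last target.

## Task

The washing-up is rinsed. The small steel pail is standing on the wire rack in the sheet pan, where the cups have to drain: swing its folded-down bail up and hang the pail by the bail's black grip on the hook of the hook stand, so that it hangs free. Turn over every square white cup (they stand mouth-up on the table to the right) and leave each one standing flat on the rack, mouth-down, wholly on it and no longer moving; leave the deli cup, the baking-cup stack, the bottle, the marker and the teaspoon where they are.

Things in the scene. Friction and masses are not known exactly. Their poses are not given: they have to be found in the camera images.
- cup_1: a square white ceramic cup, 54 x 54 mm outside with rounded corners, straight sides, 62 mm tall, walls 4 mm, base 5 mm, 110 g; starts mouth-up on the table (z = 0), absent in some runs. Origin: centre of its underside (the closed end). z axis: from the closed end to the open mouth; x and y axes square to its flat sides. Lying on a flat side it rests stably, axis 27 mm up. It may be gripped across two flat sides.
- cup_2: a square white ceramic cup, 54 x 54 mm outside with rounded corners, straight sides, 62 mm tall, walls 4 mm, base 5 mm, 110 g; starts mouth-up on the table (z = 0), absent in some runs. Origin: centre of its underside (the closed end). z axis: from the closed end to the open mouth; x and y axes square to its flat sides. Lying on a flat side it rests stably, axis 27 mm up. It may be gripped across two flat sides.
- cup_3: a square white ceramic cup, 54 x 54 mm outside with rounded corners, straight sides, 62 mm tall, walls 4 mm, base 5 mm, 110 g; starts mouth-up on the table (z = 0), absent in some runs. Origin: centre of its underside (the closed end). z axis: from the closed end to the open mouth; x and y axes square to its flat sides. Lying on a flat side it rests stably, axis 27 mm up. It may be gripped across two flat sides.
- cup_4: a square white ceramic cup, 54 x 54 mm outside with rounded corners, straight sides, 62 mm tall, walls 4 mm, base 5 mm, 110 g; starts mouth-up on the table (z = 0), absent in some runs. Origin: centre of its underside (the closed end). z axis: from the closed end to the open mouth; x and y axes square to its flat sides. Lying on a flat side it rests stably, axis 27 mm up. It may be gripped across two flat sides.
- rack: a wire cooling rack in a sheet pan, 240 mm along its x by 330 mm along its y, its top 26 mm above its origin (about 28 mm above the table). Origin: under its centre, on the floor of the pan. It is fixed; it stands at a different place and small yaw each time. The pan under it is 435 mm wide (y from about -0.08 to 0.36) with a rim 15 mm high.
- pail: a small round steel pail, 94 mm wide at the rim, 72 mm at the foot, 78 mm tall, open at the top, 280 g, with a wire bail on two ears; starts standing on the rack, bail folded down. Origin: centre of its underside. z axis up, out of its mouth. The ears are at x = 0, y = +-52 mm, z = 70 mm in its frame and the bail turns about the line through them.
- bail (a joint): turn of the bail about the ears (rad): 0 = upright over the mouth; negative = folded down to the pail's -x side, positive = to its +x side; stops at -1.75 and +1.75. It swings freely with little friction and falls back if let go.
- bail_grip (a point): centre of the bail's black grip: a straight round bar 11 mm thick and 64 mm long, parallel to the pail's y axis, 90 mm from the line of the ears. This point turns with the bail: its y axis lies along the grip, its z axis points away from the ears. The wire beside it is 6 mm thick and bends down to the ears, 104 mm apart.
- hook_stand: a dark steel hook stand, fixed, at a different place and yaw each time. Origin: on the table under its upright post; the post is 14 mm thick and ends in a ball 277 mm high. Its arm, an 8 mm round bar, points along its own -x and ends in an upturned hook.
- hook_seat (a point): the top of the bar at the lowest point of the hook, 85 mm out from the post along the stand's -x, 239 mm above the table; the bail's grip comes to rest on it, its centre 5.5 mm higher.
- hook_tip (a point): centre of the hook's upturned end, 110 mm out from the post, 261 mm above the table, 8 mm thick (its top 265 mm).
- deli_cup: bystander: a round clear deli cup, 109 mm wide and 72 mm tall, with some orange food in it; at the far right. Origin: centre of its underside.
- liners: bystander: a stack of foil baking cups, 72 mm wide and 61 mm tall, just right of the pan. Origin: centre of its underside.
- sauce_bottle: bystander: a squeeze bottle with a red nozzle, 63 mm wide and 191 mm tall. Origin: centre of its underside.
- marker: bystander: a white felt marker with a black cap, 135 mm long and 17 mm thick, lying left of the pan near the front edge. Origin: under its middle.
- teaspoon: bystander: a steel teaspoon, 130 mm long, lying left of the pan near the front edge. Origin: under its middle.
- choc_tub: bystander: a big tub of chocolate icing with a spatula in it, fixed, about 200 mm wide and 122 mm tall, behind the cups. Origin: centre of its underside.

How it is judged:
By the outcome, as a careful person would: the job done as asked, in the order asked, and still so for the second after the job is handed in, with the robot touching nothing.
Of cup_1, cup_2, cup_3, cup_4 only 3 to 4 are there at a start; the rules pass over those that are not, and their reading is None.
At some moment in a run one of cup_1, cup_2, cup_3, cup_4 may be knocked a few centimetres aside while the robot is not near it.
It also fails if it takes over 210 s, if anything falls off the work surface, if the arm or the gripper's body presses on something with over 40 N, if the wrist force passes 120 N, or if a joint passes its speed limit or range.

## Working session

There is one attempt and no reset: what is moved stays moved. The work goes in short steps, each a Python script; the robot and the scene stay as the last script left them, time stands still between calls to the robot, and variables do not carry over. Pictures are saved under pics/ and viewed, and the job is handed in when it is done.

```bash
ls -la; mkdir -p pics
python3 - <<'E'
from bench import manip, effector, viewer
import cv2
for n in ["side","top","wrist"]:
    c=viewer.get_calibration(n); print(n,c)
    im=viewer.get_image(n); cv2.imwrite(f"pics/{n}0.png",im[:,:,::-1])
print(manip.current_clock(),manip.current_tool_pos(),manip.current_tcp_rot(),manip.grip_depth)
E
```

```text
total 12
drwxr-xr-x  3 agent agent 4096 Dec  6 07:08 .
drwxr-xr-x 23 root  root  4096 Dec  6 07:08 ..
drwxr-xr-x  2 agent agent 4096 Dec  6 07:08 pics
side {'vfov': 48.65640851146603, 'cx': 323.8381494467093, 'cy': 239.69856226810506, 'eye': array([0.54381144, 1.5352751 , 1.33363239]), 'attitude': array([-0.01259095,  0.89589115, -0.44394961,  0.01136967])}
top {'vfov': 56.52465538708323, 'cx': 320.42051841538597, 'cy': 238.54876886776472, 'eye': array([ 0.37026005, -0.02958399,  1.37827993]), 'attitude': array([ 0.70880201, -0.70004518,  0.06510488, -0.05742652])}
wrist {'vfov': 66.16076342960599, 'cx': 313.57514581268146, 'cy': 242.70244087172782, 'eye': array([0.18659801, 0.62596621, 0.38542186]), 'attitude': array([0.82493698, 0.55058329, 0.06994213, 0.10698191])}
0.15 [0.24924248 0.59978734 0.22595146] [ 8.31764044e-01  5.55128895e-01 -5.97630648e-04  3.58954565e-04] 0.0188
```

View pics/side0.png

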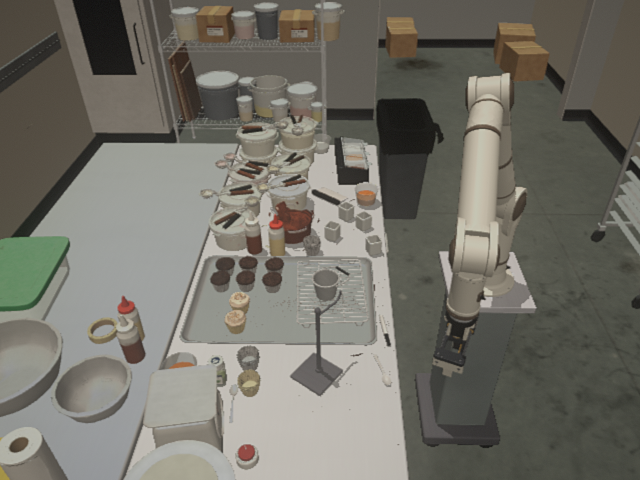

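View pics/top0.png

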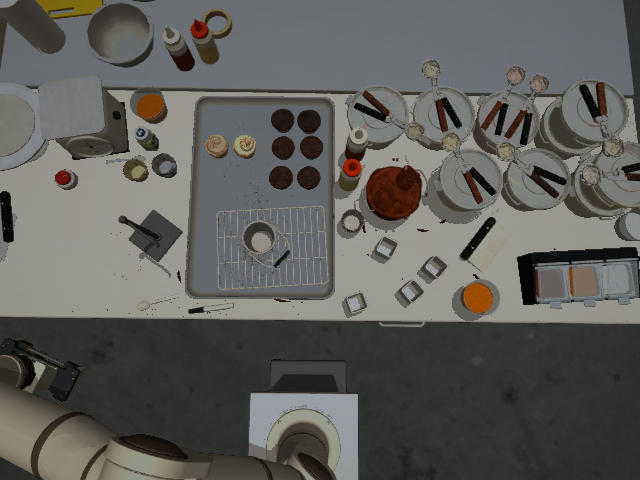

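View pics/wrist0.png

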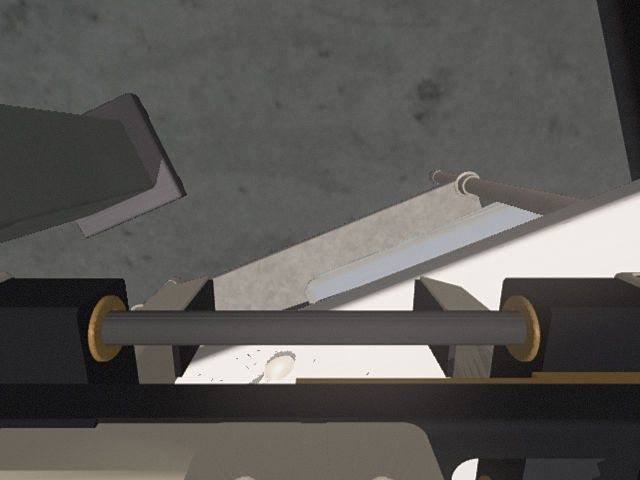

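Four cups are present, at roughly (385,248), (432,267), (410,293) and (355,303) in the top view. The pail is at (260,235) with its bail folded toward the lower right, and the stand is at (155,236). I'll write helpers and zoom in.

```bash
cat > h.py <<'E'
import numpy as np, cv2
from scipy.spatial.transform import Rotation as R
from bench import manip, effector, viewer
class Cam:
    def __init__(s,name):
        c=viewer.get_calibration(name); s.f=240/np.tan(np.radians(c['vfov'])/2)
        s.cx,s.cy=c['cx'],c['cy']; s.eye=np.array(c['eye']); s.R=R.from_quat(c['attitude']).as_matrix()
    def ray(s,u,v):
        d=s.R@np.array([(u-s.cx)/s.f,(v-s.cy)/s.f,1.]); return d/np.linalg.norm(d)
    def plane(s,u,v,z):
        d=s.ray(u,v); return s.eye+d*(z-s.eye[2])/d[2]
    def proj(s,p):
        q=s.R.T@(np.asarray(p,float)-s.eye); return np.array([s.f*q[0]/q[2]+s.cx,s.f*q[1]/q[2]+s.cy])
def tri(rays):
    A=np.zeros((3,3));b=np.zeros(3)
    for e,d in rays:
        P=np.eye(3)-np.outer(d,d);A+=P;b+=P@e
    return np.linalg.solve(A,b)
def snap(name,fn=None):
    c=Cam(name); im=viewer.get_image(name)[:,:,::-1].copy()
    if fn: cv2.imwrite('pics/'+fn,im)
    return c,im
def crop(im,x0,y0,x1,y1,k,fn):
    o=cv2.resize(im[y0:y1,x0:x1],None,fx=k,fy=k,interpolation=cv2.INTER_CUBIC); cv2.imwrite('pics/'+fn,o)
def downq(yaw):
    # tool z down; jaw x axis at angle yaw in world
    return (R.from_euler('z',yaw)*R.from_euler('x',np.pi)).as_quat()
E
python3 - <<'E'
from h import *
im=cv2.imread('pics/top0.png'); s=cv2.imread('pics/side0.png')
crop(im,100,190,340,310,3,'c1.png'); crop(im,330,200,510,335,4,'c2.png'); crop(s,270,240,410,400,4,'c3.png')
t=Cam('top'); 
for u,v,z in [(385,243,.062),(432,263,.062),(410,288,.062),(355,300,.062),(260,228,.1),(155,236,0),(329,206,.028),(218,206,.028),(325,288,.028),(218,288,.028)]: print(u,v,t.plane(u,v,z).round(3))
E
```

```text
385 243 [ 0.59  -0.236  0.062]
432 263 [ 0.532 -0.375  0.062]
410 288 [ 0.457 -0.308  0.062]
355 300 [ 0.42  -0.146  0.062]
260 228 [0.623 0.134 0.1  ]
155 236 [0.613 0.474 0.   ]
329 206 [ 0.71  -0.068  0.028]
218 206 [0.705 0.276 0.028]
325 288 [ 0.456 -0.058  0.028]
218 288 [0.452 0.263 0.028]
```

View pics/c1.png

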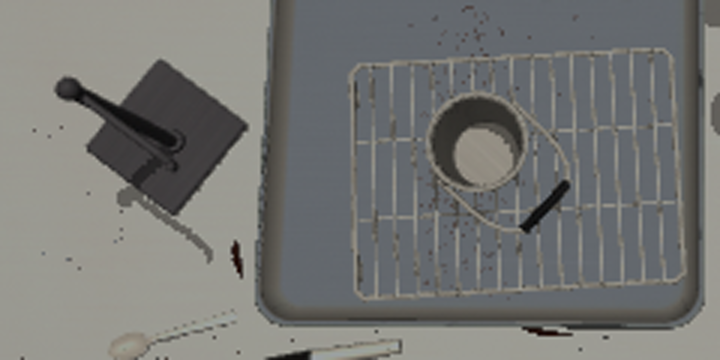

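View pics/c2.png

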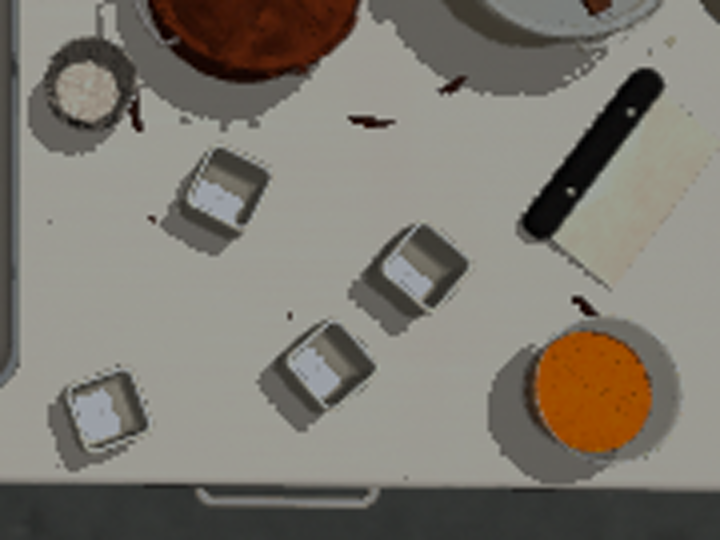

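View pics/c3.png

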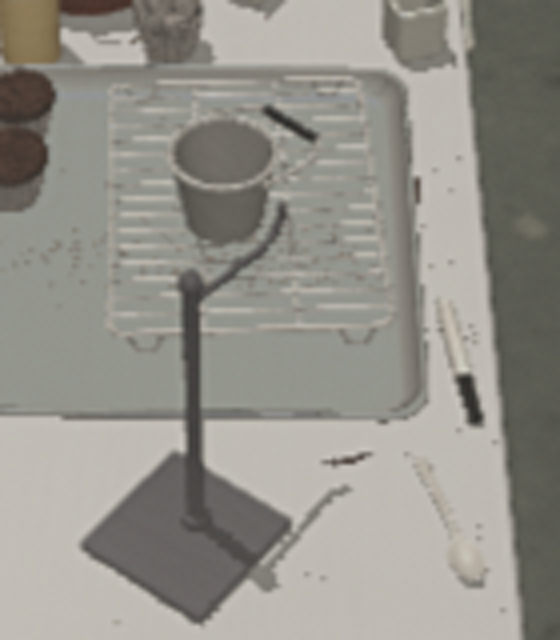

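The top crop shows the stand's ball at about (123,219) px with the arm running to the lower right. The pail rim is centred at about (259,237), the bail is folded to the lower right with its grip at (282,258), and four cups are standing. Before moving I'll check which tool tilts the IK allows, and move the wrist camera over the pail and stand.

```bash
cat >> h.py <<'E'
def tiltq(head,phi,flip=False):
    """tool z = down tilted by phi toward azimuth head; jaw axis horizontal, perpendicular to head"""
    h=np.array([np.cos(head),np.sin(head),0]); z=np.cos(phi)*np.array([0,0,-1.])+np.sin(phi)*h
    x=np.cross(h,[0,0,1.]); 
    if flip: x=-x
    y=np.cross(z,x); return R.from_matrix(np.c_[x,y,z]).as_quat()
E
python3 - <<'E'
from h import *
# camera in tool frame
T=R.from_quat(manip.current_tcp_rot()).as_matrix(); p=np.array(manip.current_tool_pos()); c=Cam('wrist')
print('eye in tool',(T.T@(c.eye-p)).round(4)); print((T.T@c.R).round(3))
for P in [(.55,.0,.15),(.5,-.25,.15),(.6,-.25,.15),(.42,-.15,.15)]:
  print(P)
  for hd in range(0,360,45):
    s=''
    for phi in (-60,-45,-30,0,30,45,60,75,90):
        ok=[manip.solve_ik(P,tiltq(np.radians(hd),np.radians(phi),f)) is not None for f in (0,1)]
        s+=f' {phi}:{int(ok[0])}{int(ok[1])}'
    print(hd,s)
E
```

```text
eye in tool [-0.     -0.0679 -0.1596]
[[ 1.    -0.    -0.001]
 [ 0.     0.967  0.254]
 [ 0.001 -0.254  0.967]]
(0.55, 0.0, 0.15)
0  -60:00 -45:11 -30:11 0:11 30:11 45:00 60:00 75:00 90:00
45  -60:11 -45:11 -30:11 0:11 30:11 45:11 60:11 75:11 90:11
90  -60:11 -45:11 -30:11 0:11 30:11 45:11 60:11 75:11 90:11
135  -60:11 -45:11 -30:11 0:11 30:11 45:11 60:11 75:11 90:00
180  -60:00 -45:00 -30:11 0:11 30:11 45:11 60:00 75:00 90:00
225  -60:11 -45:11 -30:11 0:11 30:11 45:11 60:11 75:11 90:00
270  -60:11 -45:11 -30:11 0:11 30:11 45:11 60:11 75:11 90:11
315  -60:11 -45:11 -30:11 0:11 30:11 45:11 60:11 75:11 90:11
(0.5, -0.25, 0.15)
0  -60:11 -45:11 -30:11 0:11 30:11 45:11 60:00 75:00 90:11
45  -60:11 -45:11 -30:11 0:11 30:11 45:11 60:11 75:11 90:11
90  -60:11 -45:11 -30:11 0:11 30:11 45:11 60:11 75:11 90:11
135  -60:00 -45:00 -30:11 0:11 30:11 45:11 60:00 75:00 90:00
180  -60:00 -45:11 -30:11 0:11 30:11 45:11 60:11 75:00 90:00
225  -60:11 -45:11 -30:11 0:11 30:11 45:11 60:11 75:11 90:11
270  -60:11 -45:11 -30:11 0:11 30:11 45:11 60:11 75:11 90:11
315  -60:00 -45:11 -30:11 0:11 30:11 45:00 60
[... 322 characters left out ...]
0 75:00 90:00
225  -60:11 -45:11 -30:11 0:11 30:11 45:11 60:11 75:11 90:11
270  -60:11 -45:11 -30:11 0:11 30:11 45:11 60:11 75:11 90:11
315  -60:00 -45:11 -30:11 0:11 30:11 45:11 60:11 75:11 90:11
(0.42, -0.15, 0.15)
0  -60:11 -45:11 -30:11 0:11 30:00 45:00 60:00 75:00 90:00
45  -60:11 -45:11 -30:11 0:11 30:11 45:11 60:11 75:11 90:11
90  -60:11 -45:11 -30:11 0:11 30:11 45:11 60:11 75:11 90:11
135  -60:00 -45:00 -30:00 0:11 30:11 45:11 60:11 75:11 90:00
180  -60:00 -45:00 -30:00 0:11 30:11 45:11 60:11 75:00 90:00
225  -60:11 -45:11 -30:11 0:11 30:11 45:11 60:11 75:11 90:11
270  -60:11 -45:11 -30:11 0:11 30:11 45:11 60:11 75:11 90:11
315  -60:11 -45:11 -30:11 0:11 30:00 45:00 60:00 75:00 90:00
```

```bash
cat >> h.py <<'E'
CT=np.array([0,-.0679,-.1596]); CR=np.array([[1,0,0],[0,.967,.254],[0,-.254,.967]])
def view_pose(target,dist,yaw,v=140,phi=0):
    """TCP pose (tool down, jaw x axis at yaw) so that target appears at (cx,v) at depth dist"""
    f=240/np.tan(np.radians(66.16)/2); q=downq(yaw); T=R.from_quat(q).as_matrix()
    pt=CT+CR@(np.array([0,(v-242.7)/f,1.])*dist)
    return np.array(target)-T@pt, q
E
python3 - <<'E'
from h import *
cur=np.array(manip.current_q())
for yaw in range(0,360,30):
    p,q=view_pose((.6,.12,.09),.38,np.radians(yaw)); s=manip.solve_ik(p,q)
    print(yaw,p.round(3),None if s is None else (np.array(s)-cur).round(2))
E
```

```text
0 [0.6   0.046 0.325] [ 0.81 -0.2   0.41  0.02 -0.21  0.13  0.08]
30 [0.637 0.056 0.325] [ 0.88 -0.12  0.29 -0.08 -0.17  0.16  0.56]
60 [0.664 0.083 0.325] [ 0.89 -0.06  0.22 -0.17 -0.13  0.19  1.02]
90 [0.674 0.12  0.325] [ 0.88 -0.02  0.16 -0.22 -0.09  0.21  1.48]
120 [0.664 0.157 0.325] [ 0.91 -0.01  0.03 -0.21 -0.03  0.21  1.9 ]
150 [0.637 0.184 0.325] [ 0.94 -0.03 -0.08 -0.16  0.01  0.2   2.34]
180 [0.6   0.194 0.325] [ 1.36  0.19 -0.87 -0.09  0.44  0.34  2.5 ]
210 [0.563 0.184 0.325] [-0.34  0.12  1.79  0.07 -0.84  0.27 -2.23]
240 [0.536 0.157 0.325] [-0.38  0.03  1.79  0.15 -0.75  0.22 -1.72]
270 [0.526 0.12  0.325] [ 0.48 -0.31  0.62  0.17 -0.26  0.1  -1.6 ]
300 [0.536 0.083 0.325] [ 0.61 -0.31  0.54  0.16 -0.24  0.1  -1.02]
330 [0.563 0.056 0.325] [ 0.72 -0.26  0.49  0.11 -0.24  0.11 -0.45]
```

Run:
```python
from h import *
p,q=view_pose((.58,.43,.25),.38,np.radians(-30),v=150); print(p)
p0=np.array(manip.current_tool_pos())
t=manip.current_clock()
manip.servo_line(p0+[0,0,.25],vel=.3); print(manip.current_clock()-t)
manip.move_pose(p,q); print(manip.current_clock()-t, manip.current_tool_pos())
c,im=snap('wrist','w1.png')
import pickle; pickle.dump(c,open('w1.pkl','wb'))
```

```text
[0.54808332 0.3747187  0.48214454]
0.9833
2.3833 [0.54688443 0.37617051 0.48157139]
```

View pics/w1.png

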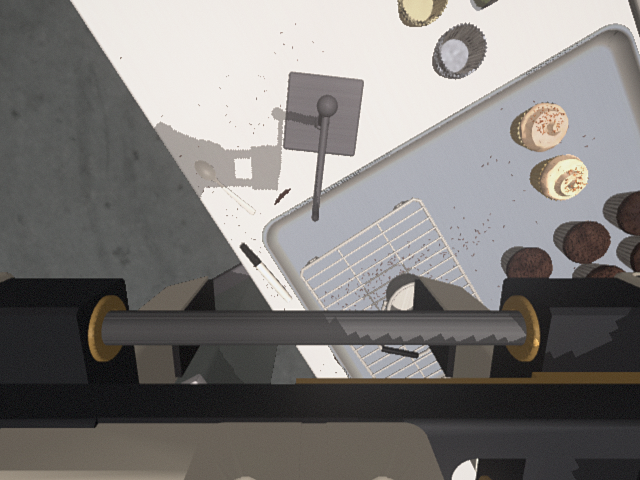

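The wrist view shows the stand clearly: ball at (327,105), hook tip at (315,217), and plate corners at about (290,73), (363,80), (356,156) and (285,148).

Run:
```python
from h import *
import pickle
c=pickle.load(open('w1.pkl','rb')); im=cv2.imread('pics/w1.png')
crop(im,250,50,400,250,3,'c4.png')
b=c.plane(327,105,.268); t=c.plane(315,218,.261); pl=np.mean([c.plane(*k,.008) for k in [(290,73),(363,80),(356,156),(285,148)]],0)
print(b,t,pl,np.linalg.norm((t-b)[:2]),np.degrees(np.arctan2(*(t-b)[1::-1])))
T=Cam('top');S=Cam('side')
print(T.proj(b),T.proj(t),S.proj(b),S.proj(t))
# pail view from opposite side
p,q=view_pose((.60,.12,.09),.40,np.radians(0),v=130)
print(p); manip.move_pose(p,q)
c,im=snap('wrist','w2.png'); pickle.dump(c,open('w2.pkl','wb')); print(manip.current_clock())
```

```text
[0.61011897 0.46148368 0.268     ] [0.54516942 0.3709355  0.261     ] [0.61766992 0.46901474 0.008     ] 0.11143345939869491 -125.65159946689302
[122.33588463 218.33664727] [157.2765458  244.57549735] [316.26805183 309.34632059] [339.51471288 289.74217095]
[0.6        0.03538407 0.34827781]
4.0083
```

View pics/c4.png

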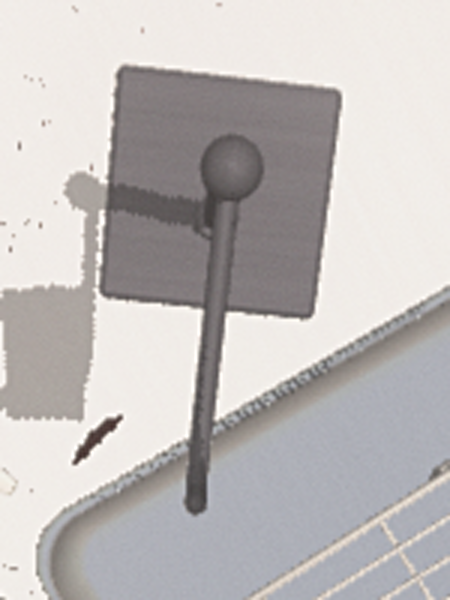

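View pics/w2.png

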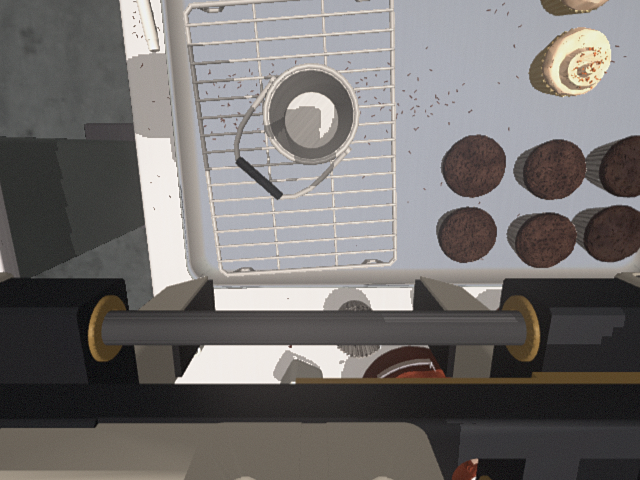

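The wrist view shows the pail rim centred near (312,115) and the bail grip running from (237,159) to (281,196). I'll refine both with masks.

```bash
cat > pail.py <<'E'
from h import *
import pickle
c=pickle.load(open('w2.pkl','rb')); im=cv2.imread('pics/w2.png')
# grip: dark pixels in ROI
g=cv2.cvtColor(im,cv2.COLOR_BGR2GRAY); m=np.zeros_like(g); m[145:205,225:295]=(g[145:205,225:295]<70)
n,l,st,ce=cv2.connectedComponentsWithStats(m); k=1+np.argmax(st[1:,4]); m=(l==k).astype(np.uint8)
(x,y),(w,h),a=cv2.minAreaRect(cv2.findContours(m,0,2)[0][0]); print('grip',x,y,w,h,a)
ys,xs=np.nonzero(m); pts=np.c_[xs,ys].astype(np.float32); vx,vy,x0,y0=cv2.fitLine(pts,cv2.DIST_L2,0,.01,.01).ravel()
# rim
roi=g[60:170,258:365]
e=[]
hsv=cv2.cvtColor(im,cv2.COLOR_BGR2HSV)
crop(im,225,55,375,205,4,'c5.png')
T=Cam('top'); u,v=282,258
for z in (.07,.08,.09,.1,.11):
    gp=c.plane(x,y,z); print(z,gp.round(4),T.proj(gp).round(1))
d=c.plane(x0+vx*20,y0+vy*20,.085)-c.plane(x0-vx*20,y0-vy*20,.085); print('bar az',np.degrees(np.arctan2(d[1],d[0])))
E
python3 pail.py
```

```text
grip 258.606201171875 177.59291076660156 56.63139343261719 8.372415542602539 41.18592834472656
0.07 [0.5357 0.0693 0.07  ] [282.2 259.4]
0.08 [0.5371 0.0701 0.08  ] [281.7 258.5]
0.09 [0.5386 0.0709 0.09  ] [281.2 257.5]
0.1 [0.5401 0.0718 0.1   ] [280.7 256.6]
0.11 [0.5415 0.0726 0.11  ] [280.1 255.6]
bar az -41.81479406272482
```

View pics/c5.png

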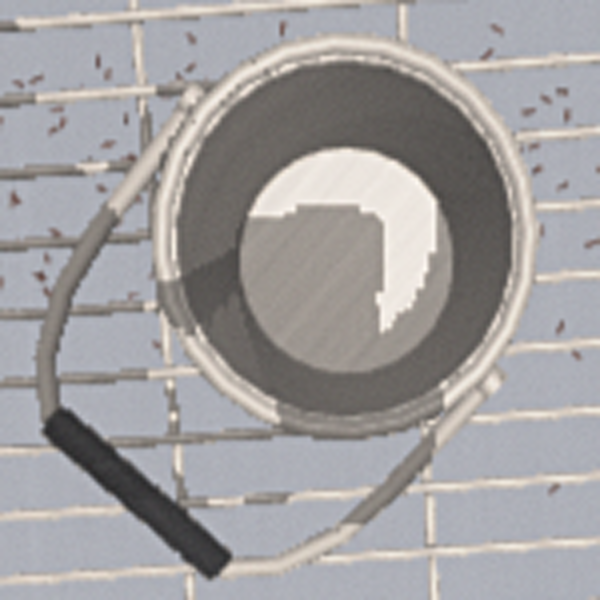

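```bash
cat >> pail.py <<'E'
rc=c.plane(311.4,114,.106); e1=c.plane(272.5,78.3,.098); e2=c.plane(348.3,150,.098)
em=(e1+e2)/2; print('rim c',rc,'ears',e1,e2,'mid',em,np.linalg.norm(e1-e2),'az',np.degrees(np.arctan2(*(e2-e1)[1::-1])))
for z in np.arange(.07,.131,.01):
    gp=c.plane(x,y,z); print(round(z,3),np.linalg.norm(gp-em),'az from centre',np.degrees(np.arctan2(*(gp-em)[1::-1])))
E
python3 pail.py
```

```text
grip 258.606201171875 177.59291076660156 56.63139343261719 8.372415542602539 41.18592834472656
0.07 [0.5357 0.0693 0.07  ] [282.2 259.4]
0.08 [0.5371 0.0701 0.08  ] [281.7 258.5]
0.09 [0.5386 0.0709 0.09  ] [281.2 257.5]
0.1 [0.5401 0.0718 0.1   ] [280.7 256.6]
0.11 [0.5415 0.0726 0.11  ] [280.1 255.6]
bar az -41.81479406272482
rim c [0.59792256 0.13737494 0.106     ] ears [0.55775022 0.17280624 0.098     ] [0.63776198 0.10124393 0.098     ] mid [0.5977561  0.13702509 0.098     ] 0.10734545910606698 az -41.809367578018936
0.07 0.09605213757711344 az from centre -132.52434101382494
0.08 0.09205907480685008 az from centre -132.1870517021082
0.09 0.08904727427910966 az from centre -131.83761791348124
0.1 0.08711856598837028 az from centre -131.47539916680552
0.11 0.08634555984117732 az from centre -131.09971133927073
0.12 0.08675915254189571 az from centre -130.70982311200555
0.13 0.08834267981205235 az from centre -130.30495209172227
```

Bail grip: (0.537,0.070,0.082), at the −1.75 stop. Bar azimuth −41.8°, ear centre (0.598,0.137). The hook arm points along azimuth −125.7° with its seat at about (0.560,0.392). My plan has three parts:
1. Tilt the open hand radially inward, with one finger under the grip and 19 mm off its middle.
2. Swing the bail up and close on it.
3. Lift the pail and thread the hook through the bail.

```bash
cat > bail.py <<'E'
from h import *
C=np.array([.5978,.1371,.098]); azo=np.radians(-131.8); o=np.array([np.cos(azo),np.sin(azo),0]); b=np.array([np.cos(azo+np.pi/2),np.sin(azo+np.pi/2),0]); Z=np.array([0,0,1.])
def pose(th,phi,D=.012,s=0.,dl=.019,flip=False,back=0.):
    d=-np.sin(phi)*o-np.cos(phi)*Z; j=-np.cos(phi)*o+np.sin(phi)*Z
    B=C+.09*(np.sin(th)*o+np.cos(th)*Z)
    x=-j if flip else j
    return B+dl*b+(D-back)*d+s*j, R.from_matrix(np.c_[x,np.cross(d,x),d]).as_quat()
E
python3 - <<'E'
from bail import *
cur=np.array(manip.current_q())
r=np.radians
for f in (0,1):
  for dl in (.019,-.019):
    print('flip',f,dl)
    for th,phi,s,bk in [(1.75,r(50),.034,.1),(1.75,r(50),.034,0),(.87,r(50),.034,0),(.87,r(50),0,0),(0,0,0,0)]:
        p,q=pose(th,phi,s=s,dl=dl,flip=f,back=bk); k=manip.solve_ik(p,q); print(p.round(3),None if k is None else np.round(k,2))
    p=np.array([.56,.392,.2445-.012]); x=np.array([.583,.8126,0])*(-1 if f else 1); q=R.from_matrix(np.c_[x,np.cross(-Z,x),-Z]).as_quat()
    k=manip.solve_ik(p+dl*b,q);  print('hook',None if k is None else np.round(k,2))
E
```

```text
flip 0 0.019
[0.523 0.024 0.165] [ 1.48  0.83 -1.3   2.3  -0.16  0.24  1.43]
[0.574 0.082 0.1  ] [ 1.28  1.15 -1.31  2.26  1.51  0.25 -0.15]
[0.587 0.096 0.174] [ 0.96  0.54 -0.89  2.23 -1.32  0.35  2.31]
[0.572 0.08  0.148] [ 1.11  0.68 -1.02  2.26 -1.22  0.24  2.33]
[0.612 0.124 0.176] [-0.13  0.48 -0.15  1.67  0.08  1.    0.53]
hook [-0.44  0.54 -0.27  1.44  0.15  1.18  0.22]
flip 0 -0.019
[0.494 0.05  0.165] [ 1.33  0.55 -1.06  2.39 -1.18  0.37  2.35]
[0.545 0.107 0.1  ] [ 1.25  1.1  -1.29  2.33  1.87  0.21 -0.55]
[0.558 0.122 0.174] [ 1.09  0.6  -1.09  2.3  -1.38  0.21  2.38]
[0.544 0.105 0.148] [-0.82  1.02  1.35  2.39  4.35  1.67  2.42]
[0.584 0.15  0.176] [-0.17  0.44 -0.16  1.73  0.08  0.98  0.48]
hook [-0.48  0.53 -0.29  1.47  0.16  1.17  0.16]
flip 1 0.019
[0.523 0.024 0.165] [ 1.18  0.5  -0.86  2.31 -1.19  0.49 -0.78]
[0.574 0.082 0.1  ] [-0.75  1.29  1.35  2.31  4.18  1.87 -0.76]
[0.587 0.096 0.174] [ 1.09  0.63 -1.06  2.23 -1.1   0.24 -1.  ]
[0.572 0.08  0.148] [-0.75  1.06  1.35  2.31  4.35  1.71 -0.75]
[0.612 0.124 0.176] [-0.48  0.49  0.32  1.69 -0.17  1.   -2.4 ]
hook [-1.35  0.94  1.35  1.48 -0.92  1.45 -2.17]
flip 1 -0.019
[0.494 0.05  0.165] [ 1.16  0.44 -0.86  2.39 -1.33  0.5  -0.67]
[0.545 0.107 0.1  ] [-0.82  1.28  1.35  2.39  4.16  1.86 -0.75]
[0.558 0.122 0.174] [-0.88  0.89  1.36  2.36  4.4   1.54 -0.79]
[0.544 0.105 0.148] [-0.82  1.02  1.35  2.39  4.35  1.67 -0.72]
[0.584 0.15  0.176] [-0.52  0.45  0.29  1.74 -0.15  0.97 -2.47]
hook [-1.41  0.93  1.35  1.5  -0.91  1.44 -2.22]
```

Run:
```python
from bail import *
r=np.radians
for ph0 in (20,25,30):
  for dl in (.019,-.019):
    print('phi',ph0,dl)
    for th,phi,s,bk in [(1.75,ph0,.036,.1),(1.75,ph0,.036,0),(1.3,ph0,.034,0),(.87,ph0,.034,0),(.43,ph0,.034,0),(.43,ph0,0,0),(0,0,0,0)]:
        p,q=pose(th,r(phi),s=s,dl=dl,flip=0,back=bk); k=manip.solve_ik(p,q); print(p.round(3),None if k is None else np.round(k,2))
```

```text
phi 20 0.019
[0.555 0.061 0.177] [ 0.13  0.25 -0.13  2.06 -0.39  0.63  1.13]
[0.578 0.087 0.083] [ 0.17  0.45 -0.25  2.06 -0.34  0.42  1.1 ]
[0.578 0.087 0.122] [ 0.14  0.38 -0.21  2.04 -0.35  0.5   1.08]
[0.59  0.1   0.156] [ 0.1   0.34 -0.2   1.99 -0.32  0.58  1.01]
[0.611 0.123 0.18 ] [ 0.07  0.35 -0.21  1.92 -0.27  0.63  0.91]
[0.59  0.1   0.169] [ 0.1   0.32 -0.19  1.99 -0.32  0.6   1.  ]
[0.612 0.124 0.176] [-0.13  0.48 -0.15  1.67  0.08  1.    0.53]
phi 20 -0.019
[0.527 0.087 0.177] [ 0.05  0.2  -0.1   2.12 -0.4   0.6   1.1 ]
[0.55  0.112 0.083] [ 0.13  0.42 -0.26  2.12 -0.35  0.37  1.05]
[0.55  0.112 0.122] [ 0.09  0.34 -0.21  2.11 -0.36  0.47  1.04]
[0.562 0.125 0.156] [ 0.04  0.3  -0.19  2.06 -0.33  0.55  0.97]
[0.583 0.149 0.18 ] [ 0.01  0.3  -0.21  1.99 -0.27  0.6   0.87]
[0.561 0.125 0.169] [ 0.04  0.28 -0.18  2.05 -0.33  0.57  0.96]
[0.584 0.15  0.176] [-0.17  0.44 -0.16  1.73  0.08  0.98  0.48]
phi 25 0.019
[0.55  0.055 0.177] [ 0.14  0.23 -0.07  2.12 -0.6   0.6   1.38]
[0.578 0.087 0.086] [ 0.28  0.45 -0.33  2.1  -0.54  0.36  1.33]
[0.578 0.087 0.126] [ 0.21  0.37 -0.
[... 965 characters left out ...]
3] [ 0.24  0.32 -0.25  2.09 -0.71  0.48  1.45]
[0.611 0.123 0.186] [ 0.16  0.31 -0.22  2.03 -0.64  0.52  1.32]
[0.591 0.101 0.169] [ 0.22  0.31 -0.23  2.08 -0.7   0.5   1.43]
[0.612 0.124 0.176] [-0.13  0.48 -0.15  1.67  0.08  1.    0.53]
phi 30 -0.019
[0.516 0.074 0.176] [ 0.11  0.17 -0.02  2.24 -0.85  0.56  1.63]
[0.549 0.111 0.09 ] [ 0.45  0.45 -0.53  2.21 -0.75  0.24  1.55]
[0.549 0.112 0.129] [ 0.31  0.34 -0.36  2.2  -0.8   0.37  1.55]
[0.561 0.125 0.163] [ 0.18  0.28 -0.24  2.16 -0.76  0.45  1.44]
[0.582 0.148 0.186] [ 0.1   0.27 -0.21  2.1  -0.67  0.48  1.3 ]
[0.563 0.126 0.169] [ 0.16  0.26 -0.22  2.15 -0.75  0.46  1.43]
[0.584 0.15  0.176] [-0.17  0.44 -0.16  1.73  0.08  0.98  0.48]
```

Run:
```python
from bail import *
r=np.radians; K=dict(D=.022,dl=.019,flip=0)
manip.move_pose(*pose(1.75,r(25),s=.036,back=.12,**K))
p,q=pose(1.75,r(25),s=.036,**K); manip.servo_line(p,q,vel=.12)
print(manip.current_force())
p,q=pose(1.75,r(25),s=.041,**K); manip.servo_line(p,q,vel=.05)
print(manip.current_force())
snap('side','s1.png'); c,im=snap('wrist','w3.png')
s=cv2.imread('pics/s1.png'); crop(s,280,220,400,340,5,'c6.png'); print(manip.current_clock())
```

```text
[-0.23131696  0.12008281 -0.3737633 ]
[-0.4856126   0.32444478 -0.29532731]
6.8333
```

View pics/c6.png

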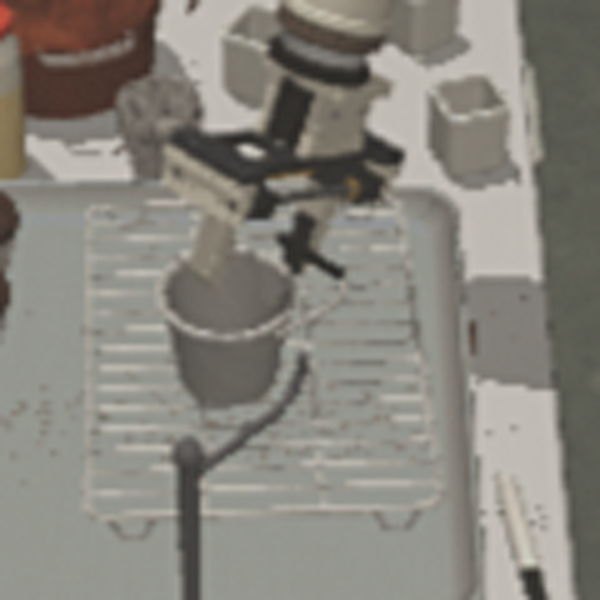

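View pics/w3.png

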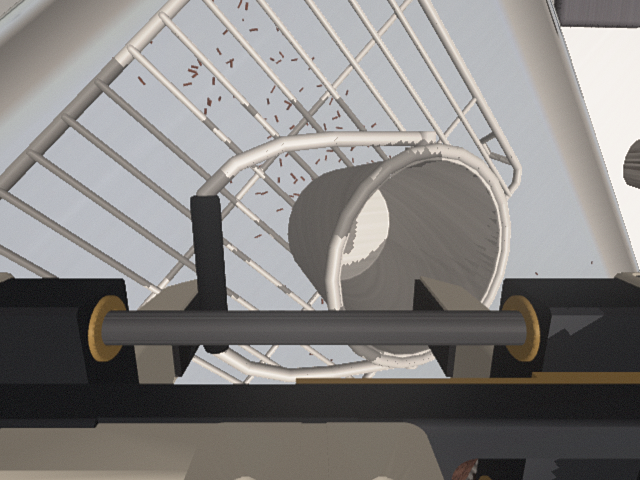

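The black grip (x≈208, rows 195–350) lies against the outer finger, and the inner finger is inside the pail's mouth without touching it. Next I'll swing the bail up.

Run:
```python
from bail import *
r=np.radians; K=dict(D=.022,dl=.019,flip=0)
for th in (1.5,1.25,1.0,.75,.5):
    p,q=pose(th,r(25),s=.041,**K); manip.servo_line(p,q,vel=.1)
    print(th,np.round(manip.current_force(),2))
snap('side','s2.png'); c,im=snap('wrist','w4.png')
s=cv2.imread('pics/s2.png'); crop(s,280,200,400,340,4,'c7.png'); print(manip.current_clock())
```

```text
1.5 [-0.94 -0.61 -1.09]
1.25 [-0.45 -1.68  0.07]
1.0 [-0.24 -0.88 -0.  ]
0.75 [-0.33  0.17 -0.41]
0.5 [ 0.43 -0.33 -0.6 ]
8.8083
```

View pics/c7.png

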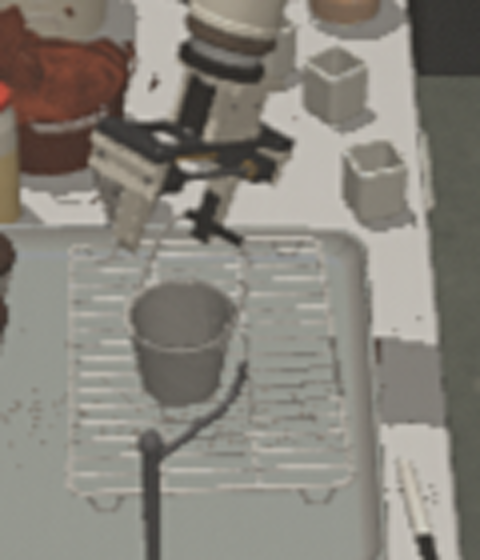

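View pics/w4.png

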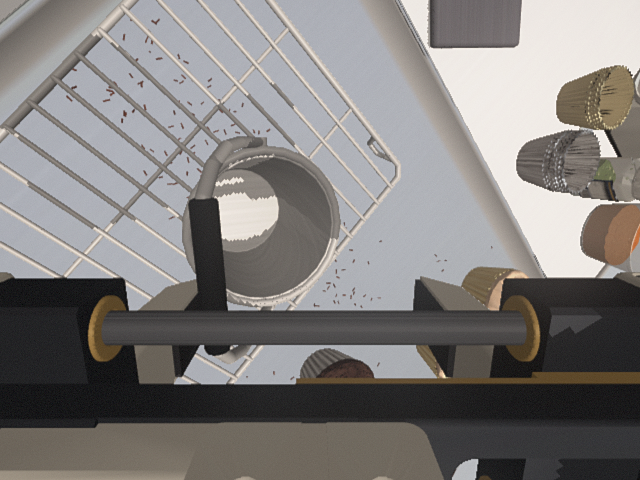

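The bail is riding on the outer finger at about 0.5 rad from upright. Next: close, then bring the hand vertical.

Run:
```python
from bail import *
r=np.radians
effector.close(45); print(manip.current_finger_gap(),manip.current_force())
snap('side','s3.png'); c,im=snap('wrist','w5.png')
s=cv2.imread('pics/s3.png'); crop(s,280,200,400,340,4,'c8.png'); print(manip.current_clock())
```

```text
0.009539119075299122 [-0.08312746 -0.74491394  0.75342328]
10.1583
```

View pics/c8.png

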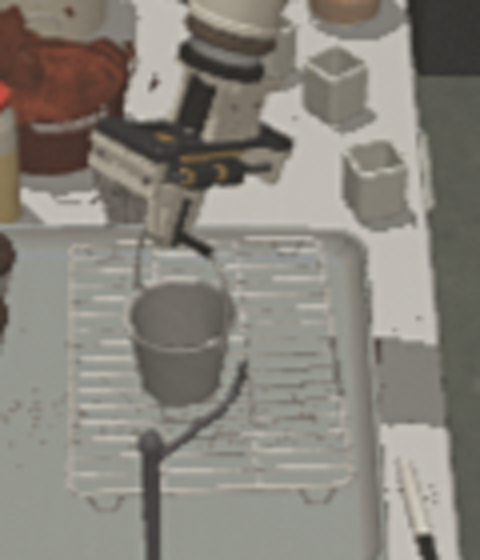

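View pics/w5.png

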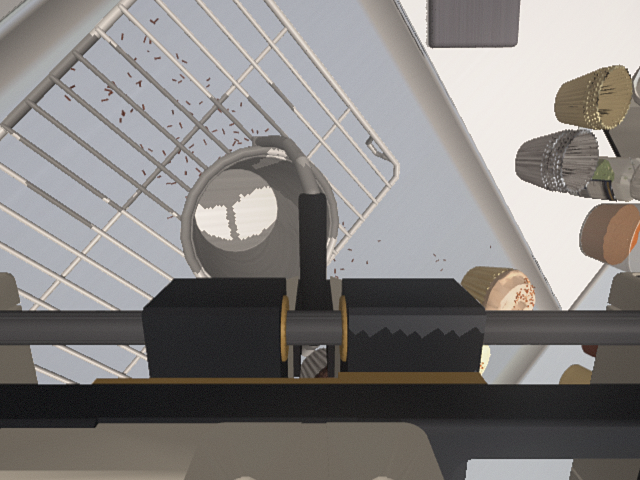

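The bail is gripped, gap 9.5 mm. I'll ease the grip, turn the hand vertical about the bar, re-grip hard, and lift.

Run:
```python
from bail import *
r=np.radians; K=dict(D=.015,dl=.019,flip=0)
effector.close(3); print(manip.current_finger_gap())
for th,ph in ((.03,17),(.02,8),(0,0)):
    p,q=pose(th,r(ph),**K); manip.servo_line(p,q,vel=.05); print(np.round(manip.current_force(),2))
effector.close(55); print(manip.current_finger_gap())
p=np.array(manip.current_tool_pos()); manip.servo_line(p+[0,0,.06],vel=.06)
print(np.round(manip.current_force(),2),np.round(manip.current_wrist_torque(),3),manip.current_tool_pos())
snap('side','s4.png'); c,im=snap('wrist','w6.png'); snap('top','t4.png')
s=cv2.imread('pics/s4.png'); crop(s,280,170,400,310,4,'c9.png'); print(manip.current_clock())
```

```text
0.010593255804280704
[ 0.37 -0.88  3.47]
[ 1.21 -1.06  3.62]
[ 0.71 -1.32  1.5 ]
0.009314220130842378
[ 0.51  0.32 -3.97] [-0.038 -0.007  0.036] [0.61069355 0.12324386 0.23213673]
12.8417
```

View pics/c9.png

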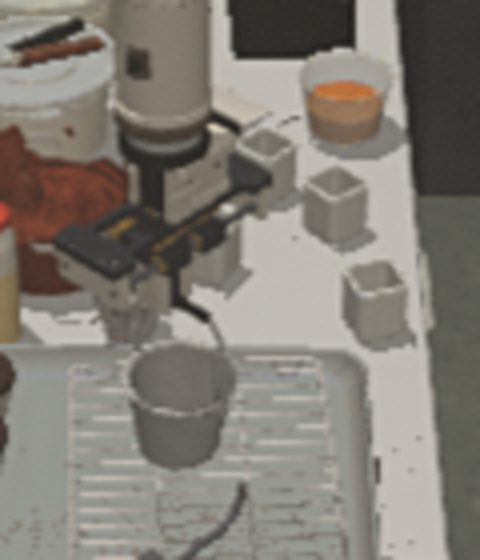

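View pics/w6.png

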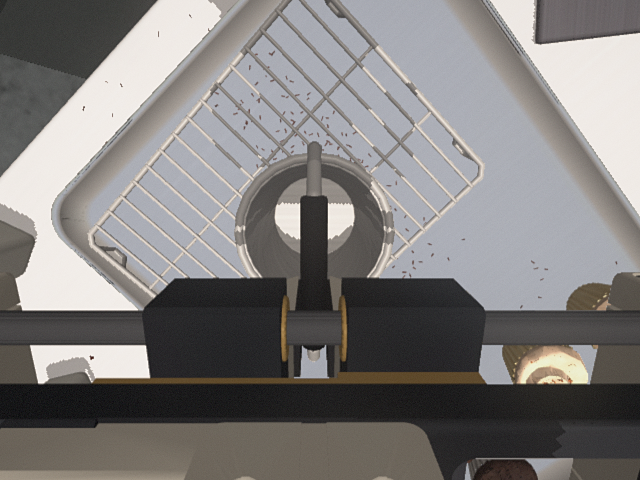

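The pail hangs level from the grip, with the bar visible at (313,195–350). Next it goes to the approach point in front of the hook tip.

```bash
cat > hook.py <<'E'
from h import *
seat=np.array([.560,.392]); u=np.array([-.583,-.8126]); bb=np.array([.8126,-.583]); 
HQ=R.from_matrix(np.c_[[.583,.8126,0],np.cross([0,0,-1],[.583,.8126,0]),[0,0,-1]]).as_quat()
def hp(out,zbar,D=.015,dl=.018): 
    xy=seat+out*u+dl*bb; return np.array([xy[0],xy[1],zbar-D])
E
python3 - <<'E'
from hook import *
p=np.array(manip.current_tool_pos()); 
manip.servo_line([p[0],p[1],.283],vel=.12)
manip.servo_line(hp(.13,.298),HQ,vel=.12)
manip.sleep(.5)
print(manip.current_tool_pos(),np.round(manip.current_force(),2))
snap('side','s5.png'); c,im=snap('wrist','w7.png'); snap('top','t5.png')
import pickle; pickle.dump(c,open('w7.pkl','wb'))
s=cv2.imread('pics/s5.png'); crop(s,270,200,410,340,4,'c10.png'); s=cv2.imread('pics/t5.png'); crop(s,80,180,280,330,4,'c11.png');print(manip.current_clock())
E
```

```text
[0.49885406 0.27587787 0.28300683] [ 0.32 -0.69 -3.79]
15.7833
```

View pics/c10.png

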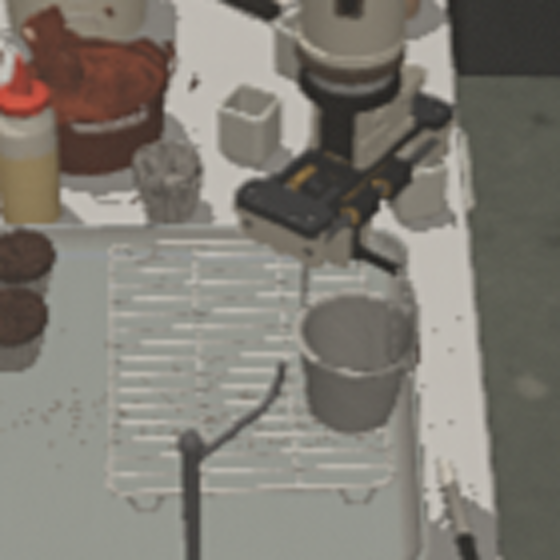

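View pics/c11.png

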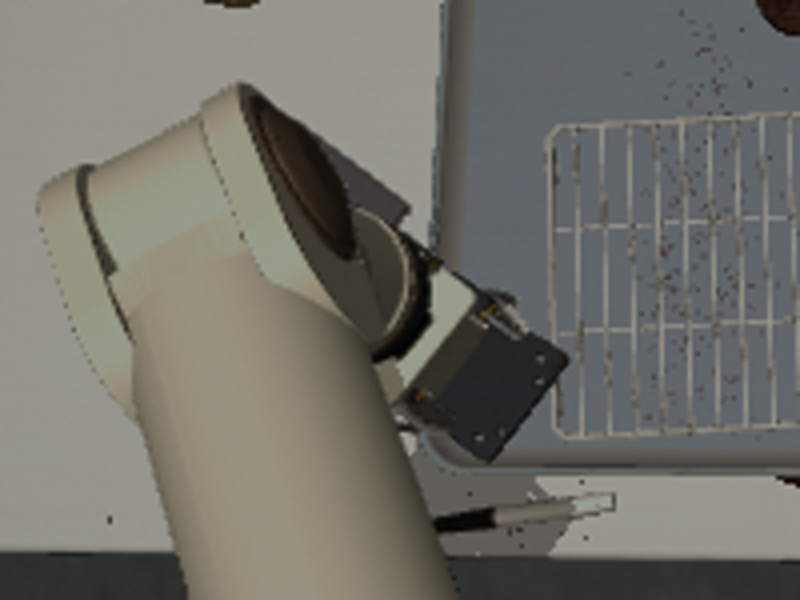

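View pics/w7.png

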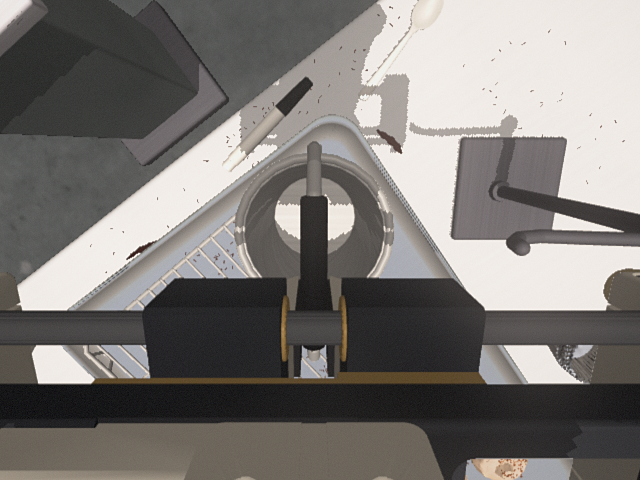

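Run:
```python
from hook import *
import pickle
c=pickle.load(open('w7.pkl','rb'))
T=R.from_matrix(R.from_quat(HQ).as_matrix()).as_matrix(); tcp=np.array([.49885,.27588,.28301])
im=cv2.imread('pics/w7.png'); crop(im,480,200,640,280,5,'c12.png'); crop(im,270,130,350,290,4,'c13.png')
t=c.plane(518,243,.261); print('tip',t,'exp',seat+.025*u, 'in stand coords off',((t[:2]-seat)@u,(t[:2]-seat)@bb))
zb=.298
for v in (195,): e=c.plane(313,v,zb); print('bar end',e,(e[:2]-tcp[:2])@bb,(e[:2]-tcp[:2])@u)
```

```text
tip [0.54315767 0.37215049 0.261     ] exp [0.545425 0.371685] in stand coords off (np.float64(0.025948790024794246), np.float64(-0.002113817680598241))
bar end [0.45857698 0.30440023 0.298     ] -0.04935315462464516 0.00030362884365170293
```

View pics/c12.png

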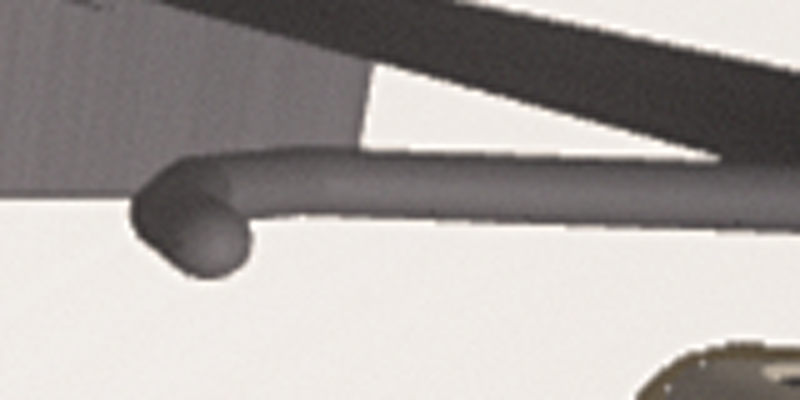

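View pics/c13.png

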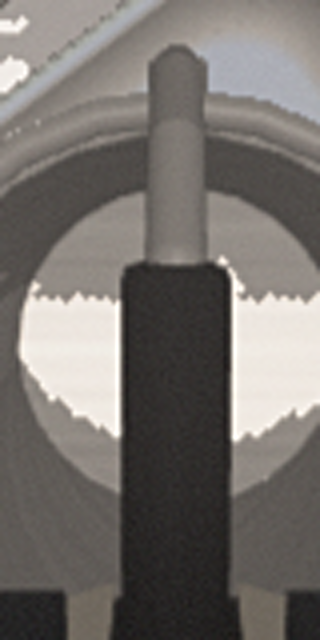

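Tip dome found at (521,249) px, within about 2 mm of the model. I'll move in over the hook, slightly further off-plane to give the fingers clearance, then lower.

Run:
```python
from hook import *
manip.servo_line(hp(.13,.298,dl=.0205),HQ,vel=.1)
manip.servo_line(hp(0,.298,dl=.0205),HQ,vel=.08)
manip.sleep(.4)
snap('side','s6.png'); c,im=snap('wrist','w8.png')
print(manip.current_tool_pos(),np.round(manip.current_force(),2))
s=cv2.imread('pics/s6.png'); crop(s,270,220,390,340,5,'c14.png');print(manip.current_clock())
```

```text
[0.57659541 0.38005498 0.28298867] [ 0.05  0.72 -3.34]
18.3083
```

View pics/c14.png

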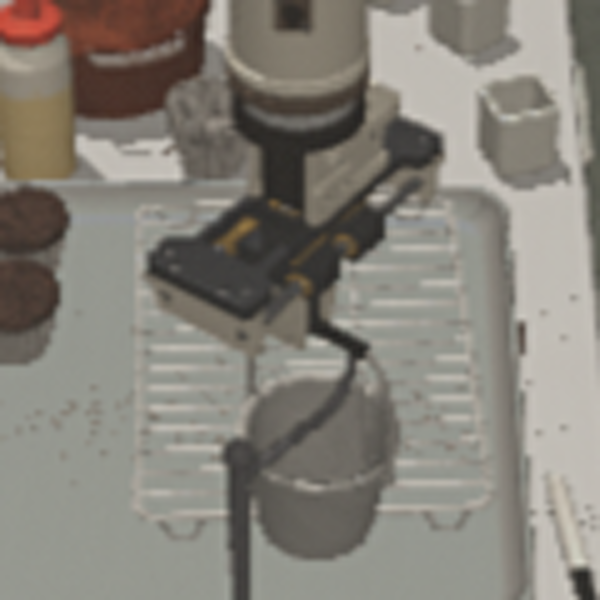

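View pics/w8.png

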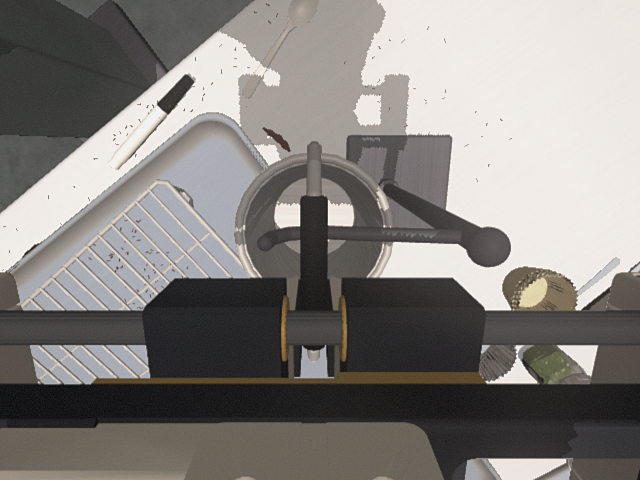

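The wrist view shows the hook tip at (265,242) and the arm passing under the bar at row ~236, inside the bail. Next: lower slowly until the hook takes the weight.

Run:
```python
from hook import *
manip.servo_line(hp(0,.252,dl=.0205),HQ,vel=.08); print(np.round(manip.current_force(),2))
for z in np.arange(.250,.2379,-.0015):
    manip.servo_line(hp(0,z,dl=.0205),HQ,vel=.03); f=np.array(manip.current_force()); print(round(z,4),f.round(2))
    if f[2]>2: break
snap('side','s7.png'); c,im=snap('wrist','w9.png')
s=cv2.imread('pics/s7.png'); crop(s,270,220,390,340,5,'c15.png');print(manip.current_clock())
```

```text
[ 0.61  0.04 -3.  ]
0.25 [ 0.52 -0.65 -3.56]
0.2485 [-0.11 -0.29 -2.63]
0.247 [-0.83  0.33 -3.71]
0.2455 [-0.08 -0.38 -2.96]
0.244 [ 0.66  0.41 -2.49]
0.2425 [-0.14 -0.68  0.7 ]
0.241 [-1.67 -1.85  5.25]
20.8833
```

View pics/c15.png

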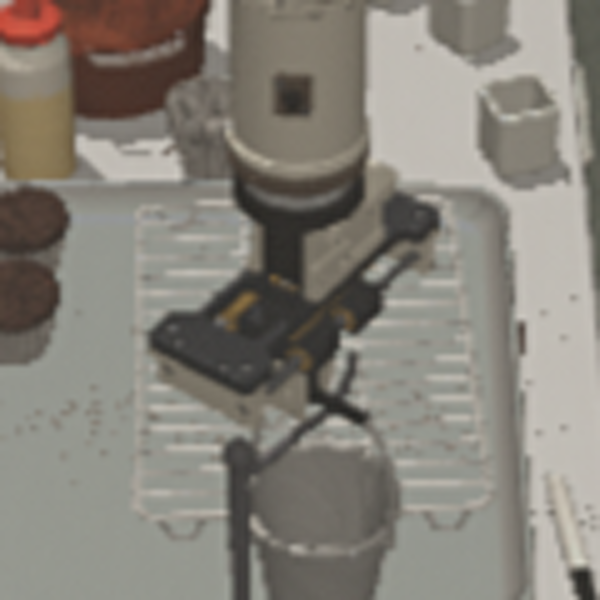

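View pics/w9.png

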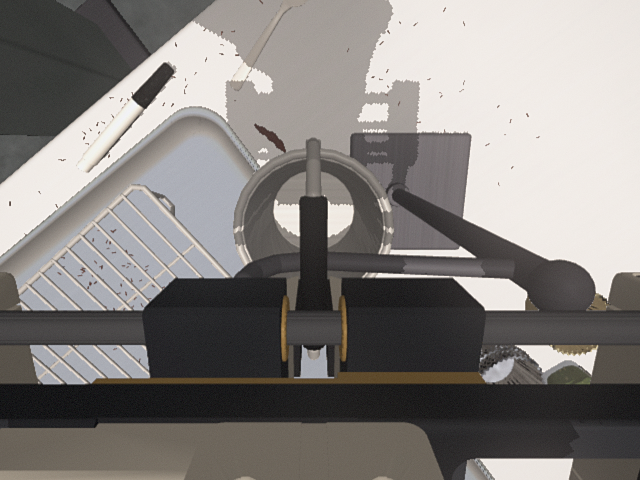

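The bar touched down at z≈0.243 with the load reversed. I'll back off 1 mm, release, and retreat upward.

Run:
```python
from hook import *
manip.servo_line(hp(0,.2425,dl=.0205),HQ,vel=.03); print(np.round(manip.current_force(),2))
effector.close(5); print(np.round(manip.current_force(),2))
effector.open_jaws(); print(np.round(manip.current_force(),2),manip.current_finger_gap())
manip.servo_line(hp(0,.31,dl=.03),HQ,vel=.08)
manip.servo_line(hp(.0,.45,dl=.03),HQ,vel=.2)
snap('side','s8.png'); c,im=snap('wrist','w10.png')
s=cv2.imread('pics/s8.png'); crop(s,270,220,390,400,3,'c16.png');print(manip.current_clock())
```

```text
[-0.65  1.53  2.97]
[2.4  1.4  1.41]
[0.1  0.51 0.05] 0.09185692695035735
24.6333
```

View pics/c16.png

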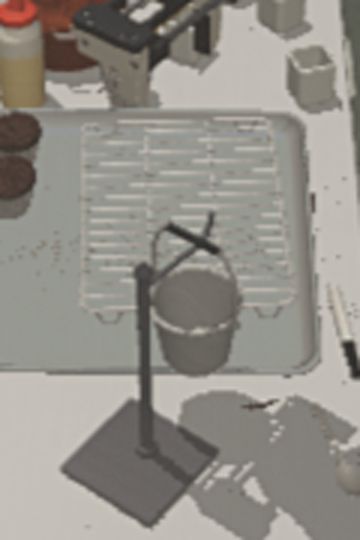

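View pics/w10.png

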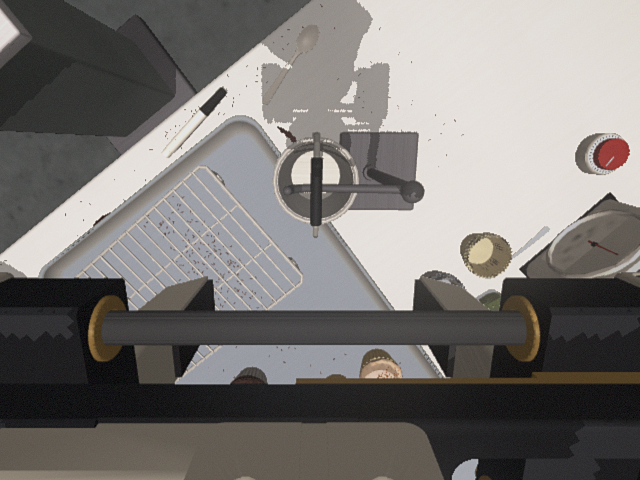

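The pail hangs level and free on the hook at 24.6 s. Next I'll view the cups.

Run:
```python
from h import *
import pickle
c=pickle.load(open('w2.pkl','rb'))
for u,v in [(192,10),(392,2),(395,262),(222,271)]: print('rack',c.plane(u,v,.028).round(4))
for yaw in (0,30,60,90,-30,-60,-90):
    p,q=view_pose((.50,-.26,.062),.46,np.radians(yaw),v=150); k=manip.solve_ik(p,q); print(yaw,p.round(3),None if k is None else np.round(k,2))
```

```text
rack [0.4593 0.2573 0.028 ]
rack [0.6902 0.2659 0.028 ]
rack [ 0.7118 -0.0478  0.028 ]
rack [ 0.4745 -0.0612  0.028 ]
0 [ 0.5   -0.323  0.377] [-0.02  0.32  0.72  1.52 -0.21  1.38  0.71]
30 [ 0.531 -0.315  0.377] [ 0.02  0.35  0.64  1.46 -0.21  1.39  1.19]
60 [ 0.555 -0.291  0.377] [ 0.04  0.36  0.55  1.44 -0.19  1.4   1.64]
90 [ 0.563 -0.26   0.377] [ 0.06  0.33  0.45  1.45 -0.14  1.39  2.08]
-30 [ 0.469 -0.315  0.377] [-0.09  0.25  0.78  1.6  -0.18  1.36  0.19]
-60 [ 0.445 -0.291  0.377] [-0.17  0.18  0.81  1.67 -0.13  1.35 -0.38]
-90 [ 0.437 -0.26   0.377] [-0.26  0.12  0.82  1.73 -0.09  1.34 -0.99]
```

```bash
cat > cups.py <<'E'
from h import *
import pickle
def look(fn):
    p,q=view_pose((.50,-.26,.062),.46,0,v=150); manip.move_pose(p,q)
    c,im=snap('wrist',fn+'.png'); pickle.dump(c,open(fn+'.pkl','wb')); return c,im
E
python3 - <<'E'
from cups import *
p=np.array(manip.current_tool_pos()); 
look('w11'); print(manip.current_clock())
E
```

```text
27.1833
```

View pics/w11.png

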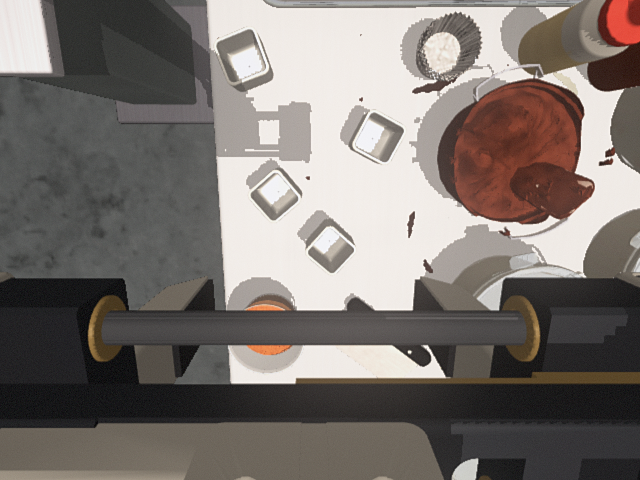

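Four cup rims are visible: A (243,57), B (378,136), C (276,194) and D (330,246). I'll zoom in to read their corners.

Run:
```python
from h import *
im=cv2.imread('pics/w11.png')
def t(x0,y0,lab):
    o=cv2.resize(im[y0:y0+70,x0:x0+70],None,fx=5.7,fy=5.7,interpolation=cv2.INTER_CUBIC); 
    for k in range(0,70,10):
        cv2.putText(o,str(x0+k),(int(k*5.7),10),0,.35,(0,0,255)); cv2.putText(o,str(y0+k),(0,int(k*5.7)+4),0,.35,(255,0,0))
        cv2.line(o,(int(k*5.7),0),(int(k*5.7),399),(0,0,255),1) if 0 else None
        for m in range(0,70,10): cv2.circle(o,(int(k*5.7),int(m*5.7)),1,(0,180,0),-1)
    return o
A=t(208,22,'A');B=t(343,100,'B');C=t(241,160,'C');D=t(295,212,'D')
cv2.imwrite('pics/c17.png',np.hstack([A,B])); cv2.imwrite('pics/c18.png',np.hstack([C,D]))
```

```text
(no output)
```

View pics/c17.png

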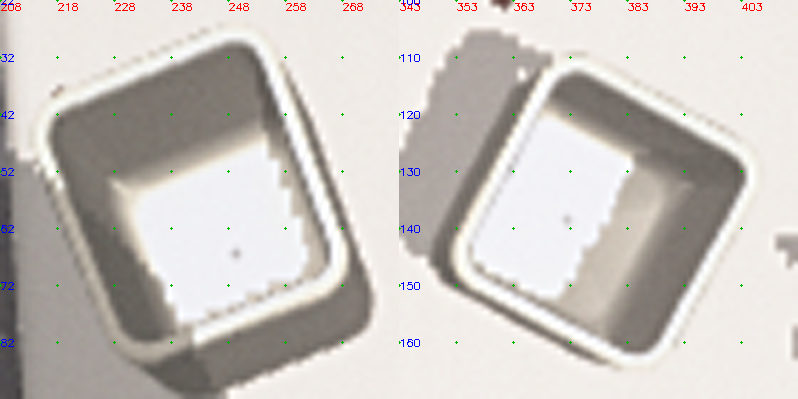

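View pics/c18.png

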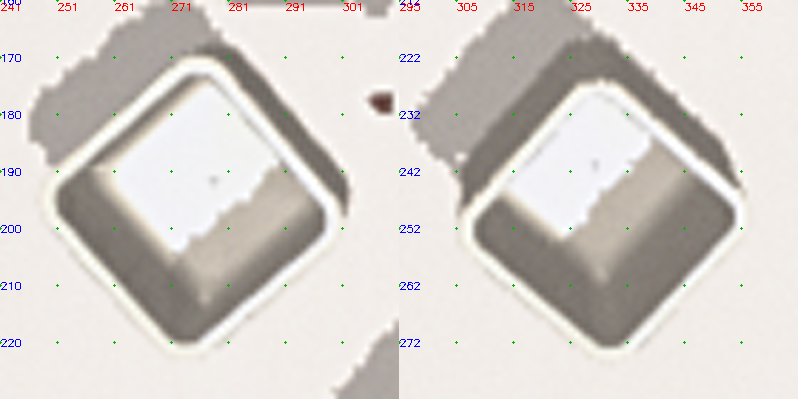

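```bash
cat >> cups.py <<'E'
def quad(c,px,z=.062):
    P=np.array([c.plane(u,v,z)[:2] for u,v in px]); ctr=P.mean(0)
    e=[P[(i+1)%4]-P[i] for i in range(4)]; L=[np.linalg.norm(k) for k in e]
    a=[np.degrees(np.arctan2(k[1],k[0]))%90 for k in e]; a=[x if x<85 or min(a)>20 else x-90 for x in a]
    return ctr,np.mean(a),np.round(L,4),np.round(a,1)
E
python3 - <<'E'
from cups import *
c=pickle.load(open('w11.pkl','rb'))
Q=dict(A=[(215,41.3),(253.3,26.9),(269.8,70.2),(229.9,84.8)],B=[(373.4,108.8),(405.8,128.6),(387,164.6),(351,145.3)],
C=[(275.7,168.8),(301.5,198.6),(273.5,222.8),(248,194.2)],D=[(329.4,225.2),(355.7,249.7),(332.4,274.8),(305.4,250.2)])
for k in Q: print(k,*quad(c,Q[k]))
E
```

```text
A [ 0.41641998 -0.15194432] 18.90061414889078 [0.0476 0.0492 0.0508 0.0493] [18.5 21.1 18.6 17.4]
B [ 0.58197982 -0.24300165] 61.7404765631496 [0.0468 0.0482 0.0516 0.0502] [60.7 64.4 63.  58.8]
C [ 0.45075863 -0.31669549] 40.852095347463866 [0.0497 0.0488 0.0491 0.0486] [40.7 40.8 40.4 41.5]
D [ 0.52398382 -0.38860276] 47.49258020570393 [0.0488 0.0469 0.0505 0.0466] [46.9 49.3 46.5 47.2]
```

Cup poses: A (0.416,−0.152, 19°), B (0.582,−0.243, 62°), C (0.451,−0.317, 41°), D (0.524,−0.389, 47°). My plan is to flip each cup in two 90° tilts, tool −45° to +45° each time, laying it on its side and re-gripping in between. I'll check the IK for cup B.

```bash
cat >> cups.py <<'E'
def gp(G,head_deg,phi_deg,flip=0,back=0.):
    q=tiltq(np.radians(head_deg),np.radians(phi_deg),flip); d=R.from_quat(q).as_matrix()[:,2]
    return np.array(G)+(manip.grip_depth-back)*d, q
E
python3 - <<'E'
from cups import *
t=Cam('top')
for k,p in dict(A=(.4164,-.1519,.062),B=(.582,-.243,.062),C=(.4508,-.3167,.062),D=(.524,-.3886,.062)).items(): print(k,t.proj(p).round(1))
print('tub',t.plane(393,192,.122))
for name,G,hd,phi,bk in [('B pre',(.582,-.243,.036),151.7,-45,.1),('B g',(.582,-.243,.036),151.7,-45,0),('B up',(.582,-.243,.2),151.7,-45,0),
  ('S up-45',(.56,.03,.2),90,-45,0),('S up0',(.56,.03,.2),90,0,0),('S up45',(.56,.03,.2),90,45,0),('S down',(.56,.03,.055),90,45,0),('S g',(.56,.03,.055),90,-45,0),('F up45',(.65,.215,.2),90,45,0),('F',(.65,.215,.063),90,45,0),
  ('270 up-45',(.56,.03,.2),270,-45,0),('270 dn',(.56,.03,.055),270,45,0),('270 g',(.56,.03,.055),270,-45,0)]:
    for f in (0,1):
        p,q=gp(G,hd,phi,f,bk); k=manip.solve_ik(p,q); print(name,f,None if k is None else np.round(k,2))
E
```

```text
A [357.1 301.2]
B [387.3 245.7]
C [413.  290.1]
D [436.6 265.6]
tub [ 0.73118704 -0.25208866  0.122     ]
B pre 0 None
B pre 1 None
B g 0 [ 1.19  1.1  -1.09  2.29  2.43  1.04 -0.43]
B g 1 [ 1.02  0.91 -0.87  2.29  2.48  0.89  2.46]
B up 0 [ 1.34  0.64 -1.29  2.27  1.95  0.74 -0.25]
B up 1 [ 0.84  0.32 -0.64  2.28  2.11  0.38  2.52]
S up-45 0 [-0.85  0.64  0.48  1.75  0.47  1.2  -0.66]
S up-45 1 [-0.03  0.68 -0.65  1.72  0.97  1.57  2.09]
S up0 0 [-0.61  0.42  0.65  1.85 -0.3   0.97  0.17]
S up0 1 [ 0.7   0.6  -1.08  1.81  0.59  1.1   2.55]
S up45 0 [ 0.01  0.59  0.41  1.81 -0.96  1.36  0.91]
S up45 1 [-0.42  0.86  1.08  1.83 -1.27  1.74 -2.03]
S down 0 [ 0.09  0.81  0.31  1.83 -1.06  1.2   1.1 ]
S down 1 [-0.3   1.04  0.88  1.84 -1.38  1.58 -1.88]
S g 0 [-0.85  0.88  0.48  1.77  0.39  0.97 -0.75]
S g 1 [-0.18  0.86 -0.43  1.74  1.    1.35  1.96]
F up45 0 [-0.24  0.65  0.34  1.67 -1.1   1.22  0.66]
F up45 1 [-0.6   0.83  0.9   1.69 -1.39  1.52 -2.36]
F 0 [-0.17  0.85  0.24  1.69 -1.19  1.09  0.85]
F 1 [-0.32  0.89  0.46  1.69 -1.32  1.21 -2.24]
270 up-45 0 [-0.42  0.86  1.08  1.83 -1.27  1.74 -2.03]
270 up-45 1 [ 0.01  0.59  0.41  1.81 -0.96  1.36  0.91]
270 dn 0 [-0.18  0.86 -0.43  1.74  1.    1.35  1.96]
270 dn 1 [-0.85  0.88  0.48  1.77  0.39  0.97 -0.75]
270 g 0 [-0.3   1.04  0.88  1.84 -1.38  1.58 -1.88]
270 g 1 [ 0.09  0.81  0.31  1.83 -1.06  1.2   1.1 ]
```

Heading 241.7° works for B: the hand leans away from the tub, with the same joint branch as the 270° heading at the rack. I'll write the flip routine and run it for B.

```bash
cat > flip.py <<'E'
from cups import *
RZ=.028
def F(): return np.array(manip.current_force())
def grasp(G,hd,phi,fl,back=.09,f=25,via=None):
    if via is not None: manip.move_pose(*via)
    manip.move_pose(*gp(G,hd,phi,fl,back)); p,q=gp(G,hd,phi,fl); f0=F(); manip.servo_line(p,q,vel=.12)
    print('in',(F()-f0).round(1)); effector.close(f); print('gap',round(manip.current_finger_gap(),4))
def lower(G,hd,phi,fl,zstop,thr=3.):
    """servo from above to G then in small steps to zstop until contact"""
    G=np.array(G,float); p,q=gp(G,hd,phi,fl); manip.servo_line(p,q,vel=.12); manip.sleep(.1); f0=F()
    z=G[2]
    while z>zstop:
        z-=.0015; p,q=gp((G[0],G[1],z),hd,phi,fl); manip.servo_line(p,q,vel=.03)
        df=(F()-f0)[2]
        if df>thr: break
    print('contact z',round(z,4),'df',(F()-f0).round(1)); return z
def release(G,hd,phi,fl,back=.09):
    effector.open_jaws(); p,q=gp(G,hd,phi,fl,back); manip.servo_line(p,q,vel=.15)
E
python3 - <<'E'
from flip import *
G=(.582,-.243,.036); hd=241.7; fl=1
t0=manip.current_clock()
grasp(G,hd,-45,fl)
p,q=gp((G[0],G[1],.2),hd,-45,fl); manip.servo_line(p,q,vel=.15)
print('gap',manip.current_finger_gap(),manip.current_clock()-t0)
snap('side','s9.png'); snap('top','t9.png')
crop(cv2.imread('pics/s9.png'),280,150,420,290,4,'c19.png')
E
```

```text
in [-0.4  0.2 -0.7]
gap 0.0545
gap 0.053476074549209635 3.9750000000000014
```

View pics/c19.png

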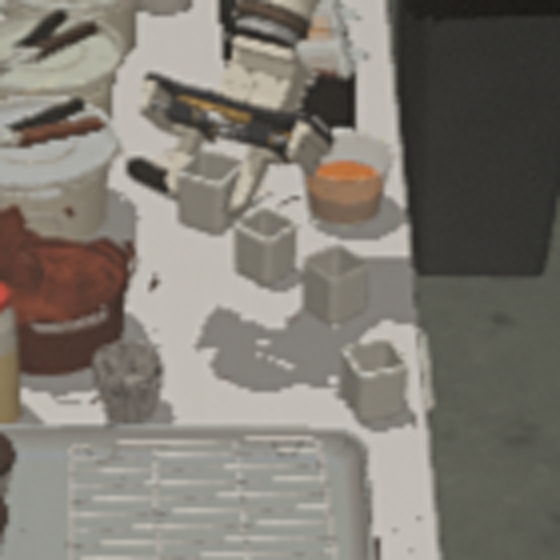

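View pics/t9.png

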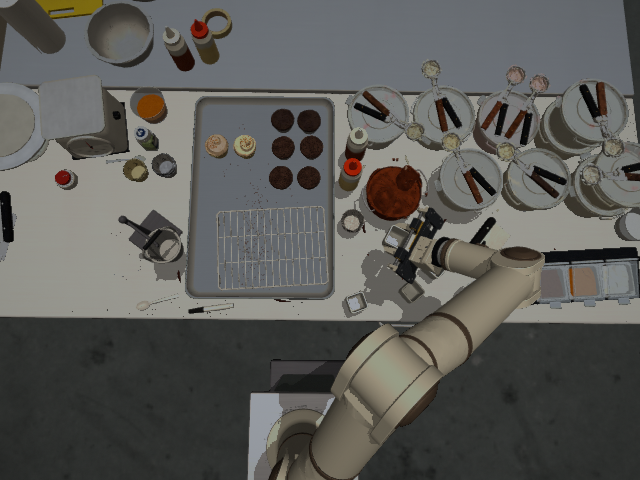

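Cup B is held and lifted upright. Next I'll carry it over the rack, tilt it and lay it down.

Run:
```python
from flip import *
S=np.array([.56,.04]); hd=270; fl=1; t0=manip.current_clock()
for phi in (-45,0,45): manip.move_pose(*gp((*S,.22),hd,phi,fl)); print(phi,manip.current_finger_gap())
z=lower((*S,.064),hd,45,fl,.045)
snap('side','s10.png'); crop(cv2.imread('pics/s10.png'),260,180,420,320,4,'c20.png'); c,im=snap('wrist','w20.png')
print(manip.current_clock()-t0,manip.current_clock(),manip.current_tool_pos())
```

```text
-45 0.054382404140668895
0 0.0542351196474833
45 0.05385780989390835
contact z 0.0535 df [-3.   1.4  7.1]
5.9084 37.1667 [0.55994741 0.02650767 0.04114091]
```

View pics/c20.png

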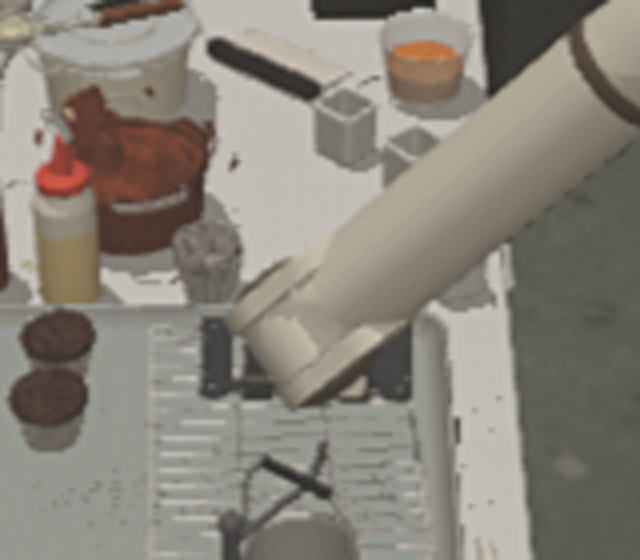

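View pics/w20.png

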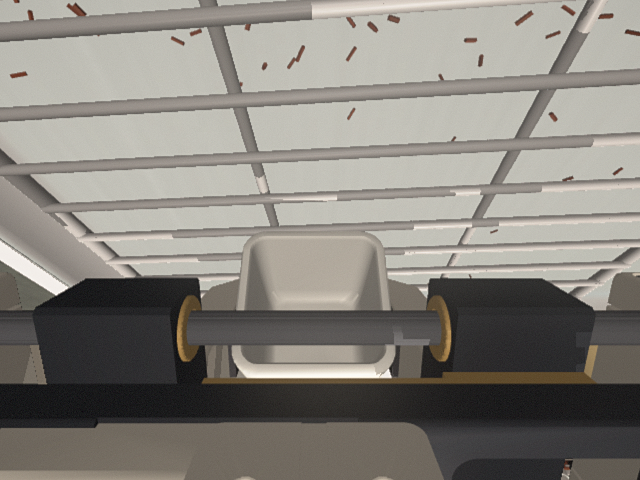

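The cup lies on its side with its mouth facing +y. I'll release it and re-grip from the other side.

Run:
```python
from flip import *
S=np.array([.56,.04]); hd=270; fl=1; t0=manip.current_clock()
release((*S,.0535),hd,45,fl,back=.1)
manip.move_pose(*gp((S[0],S[1],.24),hd,0,fl))
G=(S[0],S[1]-.009,.054)
manip.move_pose(*gp(G,hd,-45,fl,.1))
c,im=snap('wrist','w21.png'); print(manip.current_clock()-t0,manip.current_clock())
snap('side','s11.png'); crop(cv2.imread('pics/s11.png'),260,180,420,320,4,'c21.png');
```

```text
3.2916000000000025 40.4583
```

View pics/c21.png

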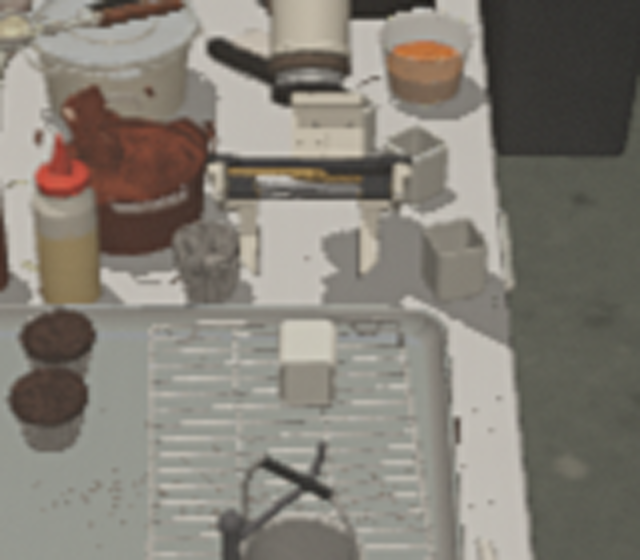

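View pics/w21.png

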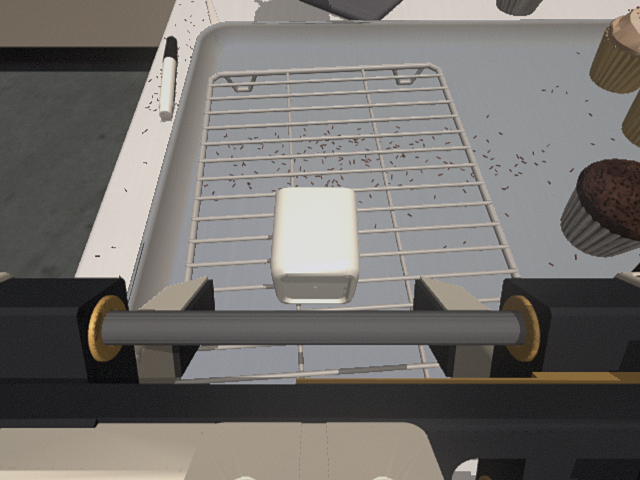

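The cup lies as intended at (315,240), bottom toward the hand. Next: grip, tilt and place it at (0.65, 0.005).

Run:
```python
from flip import *
S=np.array([.56,.04]); hd=270; fl=1; t0=manip.current_clock()
G=(S[0],S[1]-.009,.0545)
p,q=gp(G,hd,-45,fl); manip.servo_line(p,q,vel=.12); effector.close(25); print(manip.current_finger_gap())
p,q=gp((*G[:2],.2),hd,-45,fl); manip.servo_line(p,q,vel=.15)
P=np.array([.65,.005])
for phi in (0,45): manip.move_pose(*gp((*P,.2),hd,phi,fl)); print(phi,manip.current_finger_gap())
z=lower((*P,.070),hd,45,fl,.055)
release((*P,z),hd,45,fl,back=.1)
manip.move_pose(*gp((P[0],P[1]+.05,.26),hd,10,fl))
snap('side','s12.png'); crop(cv2.imread('pics/s12.png'),260,180,420,320,4,'c22.png'); print(manip.current_clock()-t0,manip.current_clock())
```

```text
0.05389044425860126
0 0.05406402294357375
45 0.05424771635318766
contact z 0.0625 df [-2.3  1.2  5.8]
8.8917 49.4
```

View pics/c22.png

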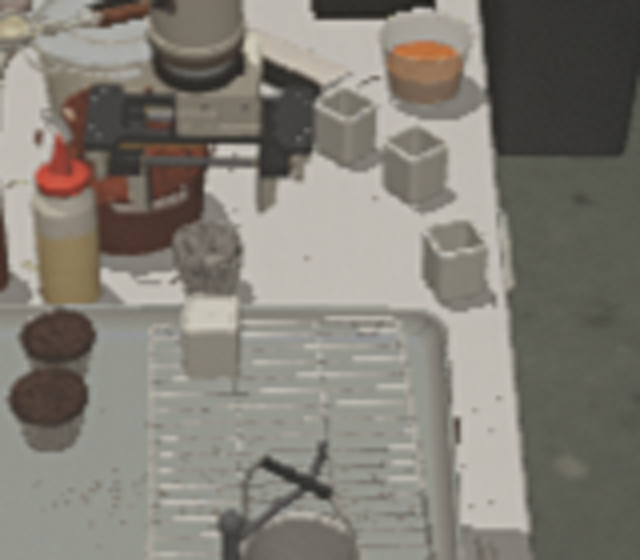

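Cup B stands mouth-down on the rack. I'll look at the rest again, in case one was knocked.

Run:
```python
from cups import *
c,im=look('w22'); a=cv2.imread('pics/w11.png'); print(manip.current_clock())
o=np.hstack([a[0:285,200:600],im[0:285,200:600]]); cv2.imwrite('pics/c23.png',o)
```

```text
51.025
```

View pics/c23.png

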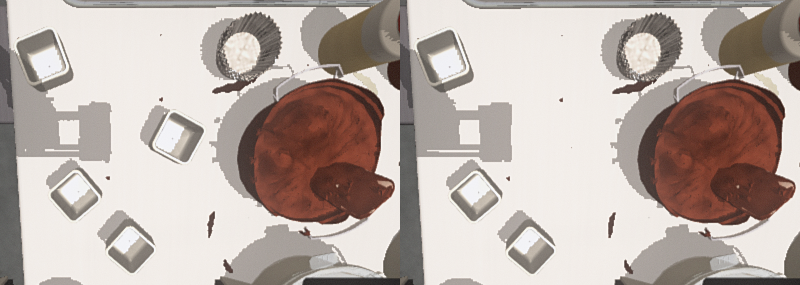

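No cup has moved. Next cup A, heading 108.9°.

```bash
cat >> flip.py <<'E'
def ik(G,hd,phi,fl,back=0.):
    k=manip.solve_ik(*gp(G,hd,phi,fl,back)); return None if k is None else np.round(k,2)
E
python3 - <<'E'
from flip import *
for n,G,hd,cases in [('A',(.4164,-.1519,.036),108.9,(0,1)),('A',(.4164,-.1519,.036),288.9,(0,1)),('C',(.4508,-.3167,.036),40.9,(0,1)),('C',(.4508,-.3167,.036),220.9,(0,1)),('C',(.4508,-.3167,.036),130.9,(0,1)),('D',(.524,-.3886,.036),47.5,(0,1)),('D',(.524,-.3886,.036),137.5,(0,1)),('D',(.524,-.3886,.036),227.5,(0,1))]:
    for f in cases:
        print(n,hd,f,[ik(G,hd,-45,f,b) for b in (.09,0)],ik((*G[:2],.2),hd,-45,f))
for f in (0,): print([ik((.515,.06,z),90,ph,f) for z,ph in ((.22,-45),(.22,0),(.22,45),(.055,45),(.055,-45))], [ik((.53,.215,z),90,45,0) for z in (.2,.06)])
E
```

```text
A 108.9 0 [array([-0.37,  0.47, -0.13,  2.42,  1.21,  0.91, -1.26]), array([ 0.65,  1.09, -1.09,  2.38,  1.76,  1.67, -1.33])] [-0.72  0.2   0.46  2.41  1.05  0.83 -0.79]
A 108.9 1 [array([-0.5 ,  0.46,  0.02,  2.42,  1.18,  0.85,  1.91]), array([-0.72,  0.72,  0.46,  2.42,  1.42,  0.49,  1.7 ])] [ 0.09  0.21 -0.43  2.38  1.15  1.    2.26]
A 288.9 0 [array([-0.01,  1.21,  1.14,  1.63, -1.03,  1.92, -1.36]), array([-0.08,  1.23,  1.05,  1.77, -1.09,  1.78, -1.33])] [-0.15  1.01  1.23  1.76 -0.92  1.96 -1.41]
A 288.9 1 [array([ 0.32,  0.88,  0.52,  1.62, -0.68,  1.58,  1.46]), array([ 0.26,  0.92,  0.48,  1.76, -0.74,  1.42,  1.51])] [ 0.2   0.66  0.58  1.75 -0.64  1.63  1.37]
C 40.9 0 [array([-0.45,  1.08,  0.94,  1.59, -0.15,  1.22, -0.44]), array([-0.4 ,  1.15,  0.91,  1.69, -0.18,  1.05, -0.42])] [-0.46  0.9   1.02  1.68 -0.02  1.24 -0.37]
C 40.9 1 [array([-0.13,  0.86,  0.38,  1.58,  0.33,  1.27,  2.31]), array([-0.09,  0.93,  0.41,  1.68,  0.33,  1.09,  2.3 ])] [-0.09  0.67  0.41  1.67  0.4   1.33  2.39]
C 220.9 0 [array([ 0.46,  0.91,  0.9 ,  1.94, -1.34,  1.55, -1.92]), array([
[... 1053 characters left out ...]
37,  1.67, -2.06]), array([ 0.51,  1.04,  0.68,  1.63, -1.35,  1.45, -2.07])] [ 0.39  0.86  0.9   1.63 -1.29  1.65 -2.23]
D 227.5 1 [array([ 0.66,  0.92,  0.6 ,  1.59, -1.18,  1.47,  1.01]), array([ 0.61,  0.98,  0.52,  1.63, -1.25,  1.35,  1.04])] [ 0.51  0.77  0.68  1.62 -1.17  1.51  0.86]
[array([-1.09,  0.62,  0.7 ,  1.82,  0.34,  1.2 , -0.61]), array([-0.93,  0.38,  0.94,  1.94, -0.37,  1.  ,  0.18]), array([-0.16,  0.51,  0.58,  1.94, -1.  ,  1.38,  0.94]), array([-0.04,  0.79,  0.43,  1.96, -1.16,  1.21,  1.2 ]), array([-1.04,  0.9 ,  0.62,  1.84,  0.23,  0.95, -0.69])] [array([-0.46,  0.52,  0.58,  1.99, -1.19,  1.22,  0.83]), array([-0.33,  0.76,  0.42,  2.  , -1.36,  1.11,  1.09])]
```

A's 108.9° heading sits close to a joint limit, so I'll use 288.9° (same style as B) and place A at the right front of the rack.

```bash
cat >> flip.py <<'E'
def full(G0,hd0,fl,S,P,hd,Sz=RZ,fn='x',tA=.036,tB=.027):
    t0=manip.current_clock()
    grasp((*G0,tA),hd0,-45,fl)
    p,q=gp((*G0,.2),hd0,-45,fl); manip.servo_line(p,q,vel=.18); g=manip.current_finger_gap(); print('gap',g)
    assert g>.045
    for phi in (-45,0,45): manip.move_pose(*gp((*S,.22),hd,phi,fl))
    assert manip.current_finger_gap()>.045
    z=lower((*S,Sz+.034),hd,45,fl,Sz+.018)
    release((*S,z),hd,45,fl,back=.1)
    manip.move_pose(*gp((*S,.24),hd,0,fl))
    h=np.array([np.cos(np.radians(hd)),np.sin(np.radians(hd))]); G=(*(np.array(S)+h*(tA-tB)),Sz+.0265)
    manip.move_pose(*gp(G,hd,-45,fl,.1)); snap('wrist',fn+'_w.png'); snap('side',fn+'_s.png'); print('t',manip.current_clock()-t0,manip.current_clock())
    return G
def second(G,fl,P,hd,fn='x',hdP=None,tB=.027):
    hdP=hd if hdP is None else hdP; t0=manip.current_clock()
    p,q=gp(G,hd,-45,fl); manip.servo_line(p,q,vel=.12); effector.close(25); print('gap',manip.current_finger_gap())
    p,q=gp((*G[:2],.2),hd,-45,fl); manip.servo_line(p,q,vel=.18); assert manip.current_finger_gap()>.045
    for phi in (0,45): manip.move_pose(*gp((*P,.2),hdP,phi,fl)); 
    assert manip.current_finger_gap()>.045
    z=lower((*P,RZ+.062-tB+.007),hdP,45,fl,.05); release((*P,z),hdP,45,fl,back=.1)
    h=np.array([np.cos(np.radians(hdP)),np.sin(np.radians(hdP))])
    manip.move_pose(*gp((*(np.array(P)-.05*h),.26),hdP,10,fl)); snap('side',fn+'_s2.png'); print('t',manip.current_clock()-t0,manip.current_clock())
E
python3 - <<'E'
from flip import *
G=full((.4164,-.1519),288.9,1,(.515,.05),None,270,fn='A'); print(G)
crop(cv2.imread('pics/A_s.png'),260,180,420,320,4,'c24.png')
E
```

```text
in [ 0.5  0.1 -0. ]
gap 0.054
gap 0.05421741338155435
contact z 0.0545 df [-1.5  2.3  6.3]
t 12.5 63.525
(np.float64(0.515), np.float64(0.04100000000000001), 0.0545)
```

View pics/c24.png

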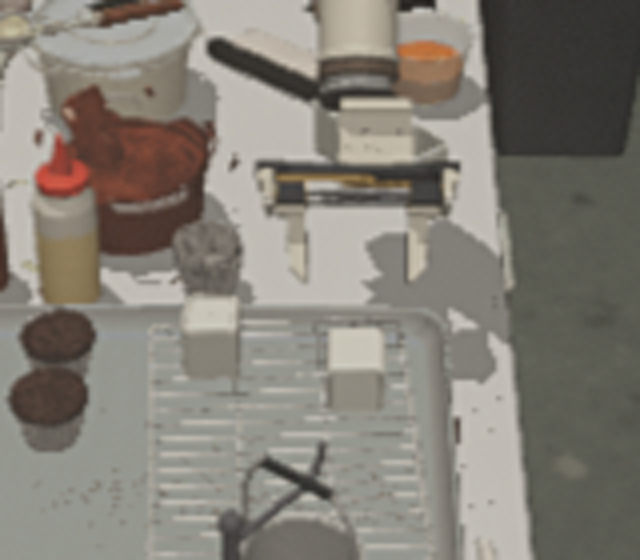

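View pics/A_w.png

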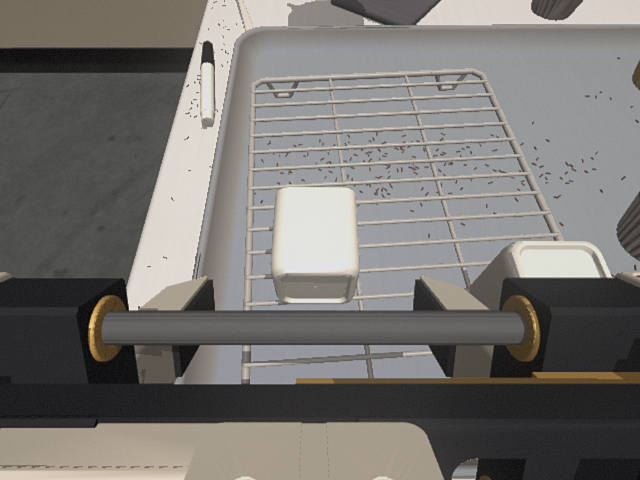

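Cup A lies as planned at (315,240), and cup B stands at the right edge clear of the hand. Next I'll place A at (0.52,0.005).

Run:
```python
from flip import *
second((.515,.041,.0545),1,(.52,.005),270,fn='A')
c,im=look('w23'); print(manip.current_clock())
crop(cv2.imread('pics/A_s2.png'),260,180,420,320,4,'c25.png')
a=cv2.imread('pics/w11.png'); cv2.imwrite('pics/c26.png',np.hstack([a[0:285,200:600],im[0:285,200:600]]))
```

```text
gap 0.05374544844954951
contact z 0.0625 df [-1.2  2.9  6.7]
t 8.975000000000001 72.5
74.0417
```

View pics/c25.png

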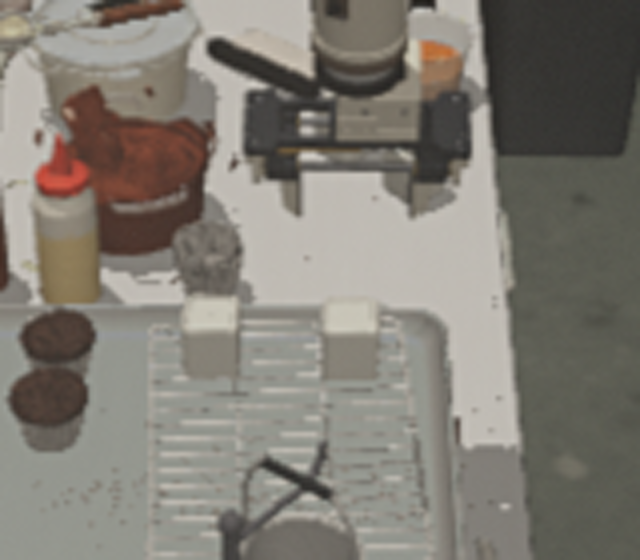

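View pics/c26.png

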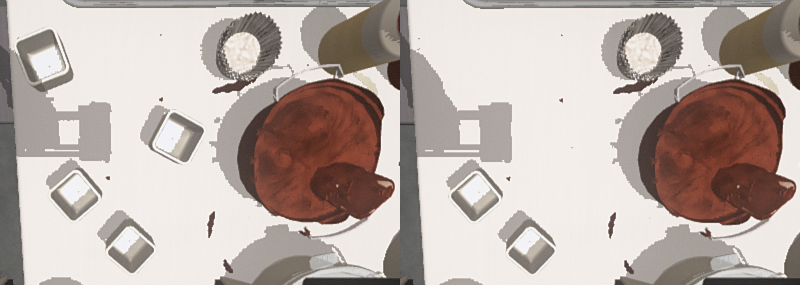

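C and D are unmoved. C is next, heading 40.9°, gripped a bit higher and shifted 3 mm away from D for clearance, and staged on the clear table.

Run:
```python
from flip import *
S=(.50,-.18); 
print([ik((*S,z),90,ph,0,b) for z,ph,b in ((.22,-45,0),(.22,45,0),(.027,45,0),(.027,-45,0),(.027,-45,.1),(.027,45,.1))]); print([ik((.64,.2,z),90,45,0,b) for z,b in ((.2,0),(.06,0),(.06,.1))])
G=full((.4488,-.3144),40.9,0,S,None,90,Sz=0.,fn='C',tA=.044); print(G)
crop(cv2.imread('pics/C_s.png'),260,150,420,290,4,'c27.png')
```

```text
[array([-1.14,  0.95,  1.4 ,  2.06, -0.22,  0.76,  0.25]), array([ 0.14,  0.74,  0.77,  1.66, -0.92,  1.71,  1.2 ]), array([ 0.25,  1.  ,  0.6 ,  1.68, -1.02,  1.49,  1.36]), array([-1.01,  1.25,  1.12,  2.07, -0.56,  0.53,  0.26]), array([-1.17,  1.14,  1.21,  2.05, -0.39,  0.71,  0.12]), array([ 0.34,  0.95,  0.63,  1.55, -0.93,  1.62,  1.31])]
[array([-0.53,  0.77,  0.81,  1.71, -1.32,  1.46,  0.79]), array([-0.3 ,  0.88,  0.46,  1.72, -1.31,  1.21,  0.93]), array([-0.35,  0.86,  0.71,  1.7 , -1.3 ,  1.44,  0.93])]
in [-1.4 -0.4 -1. ]
gap 0.0539
gap 0.05438505950044367
contact z 0.0265 df [-0.9 -0.4  7.8]
t 12.724999999999994 86.7667
(np.float64(0.5), np.float64(-0.163), 0.0265)
```

View pics/c27.png

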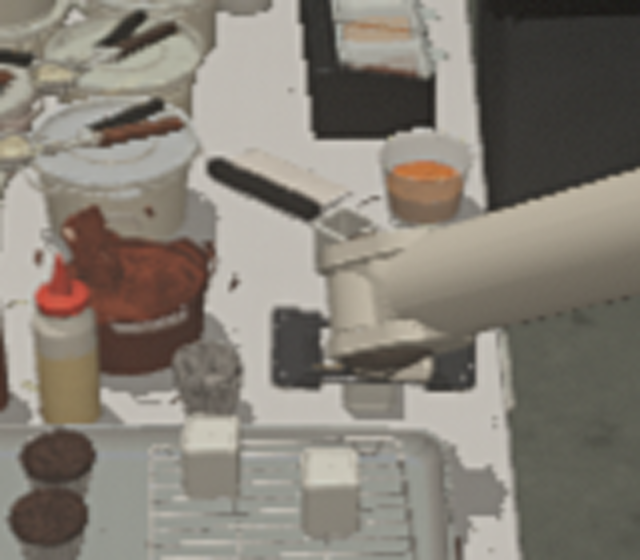

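View pics/C_w.png

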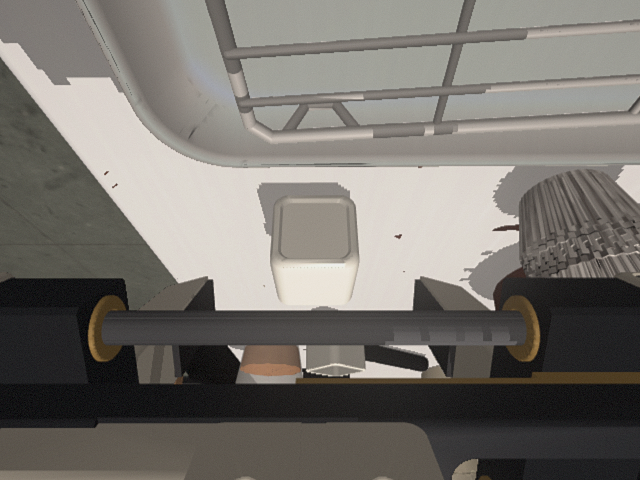

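C lies as planned: bottom face at (315,230), gripper in position. Cup A on the rack has moved in the side view, from about (347,262) to (342,271), so it was probably the announced knock. I'll locate it before going on.

Run:
```python
from flip import *
s=Cam('side'); im=cv2.imread('pics/C_s.png')
crop(im,300,240,370,300,8,'c28.png'); a=cv2.imread('pics/A_s2.png'); crop(a,300,240,370,300,8,'c29.png')
print(s.plane(342.7,265,.09),s.plane(312.7,258,.09), s.proj((.52,.005,.09)), s.proj((.65,.005,.09)))
```

```text
[0.53501462 0.05276835 0.09      ] [0.64618622 0.01490336 0.09      ] [346.8064752  256.77132449] [311.80674929 256.29990528]
```

View pics/c28.png

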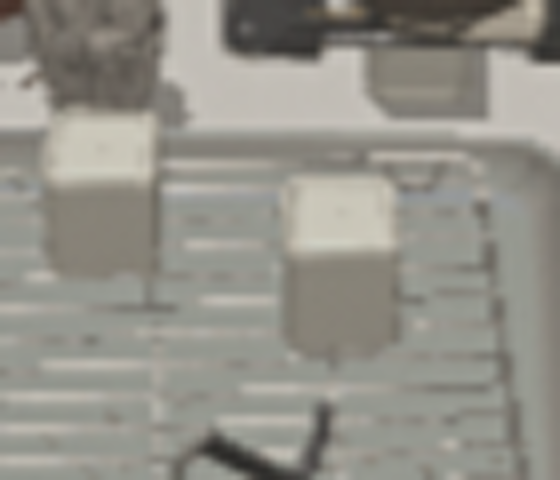

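View pics/c29.png

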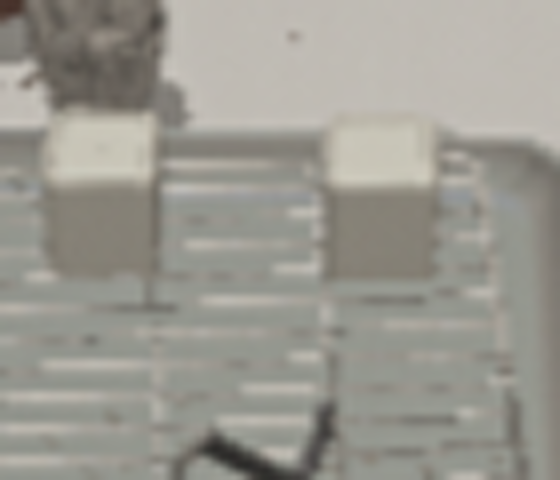

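A was knocked to about (0.535,0.045). It is still upright, mouth-down and wholly on the rack, so it's fine where it is. Next: place C at (0.65,0.20).

Run:
```python
from flip import *
second((.5,-.163,.0265),0,(.65,.20),90,fn='C')
c,im=look('w24'); print(manip.current_clock())
crop(cv2.imread('pics/C_s2.png'),260,200,420,340,4,'c30.png')
a=cv2.imread('pics/w11.png'); cv2.imwrite('pics/c31.png',np.hstack([a[0:285,200:600],im[0:285,200:600]]))
```

```text
gap 0.05383402717932382
contact z 0.0625 df [-3.4 -1.7  8.2]
t 9.8416 96.6083
98.525
```

View pics/c30.png

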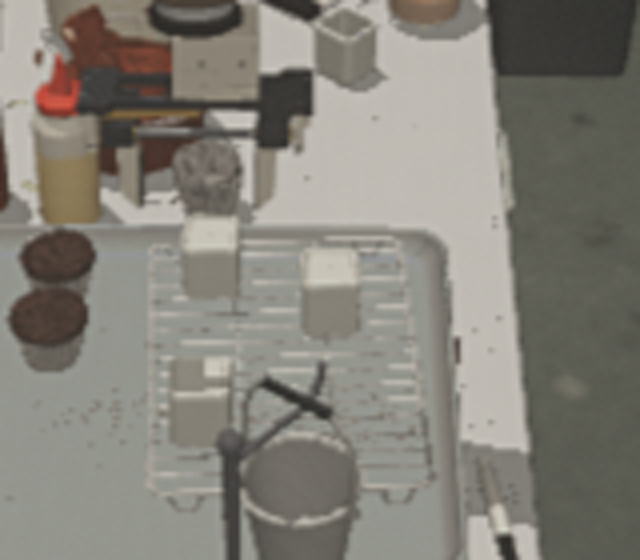

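View pics/c31.png

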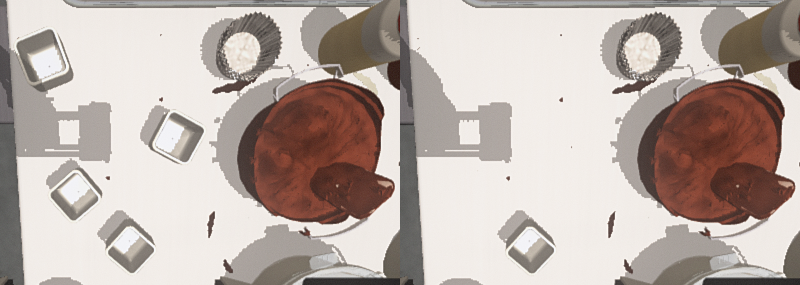

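C is standing at the left rear, and D has not moved. Now cup D, staged on the table and placed at (0.53,0.20).

Run:
```python
from flip import *
G=full((.524,-.3886),47.5,0,(.50,-.18),None,90,Sz=0.,fn='D',tA=.044); print(G)
crop(cv2.imread('pics/D_s.png'),260,150,420,290,4,'c32.png')
```

```text
in [ 1.   0.5 -0.6]
gap 0.0539
gap 0.05384234654717792
contact z 0.0265 df [-0.7 -0.6  5.6]
t 12.791699999999992 111.3167
(np.float64(0.5), np.float64(-0.163), 0.0265)
```

View pics/c32.png

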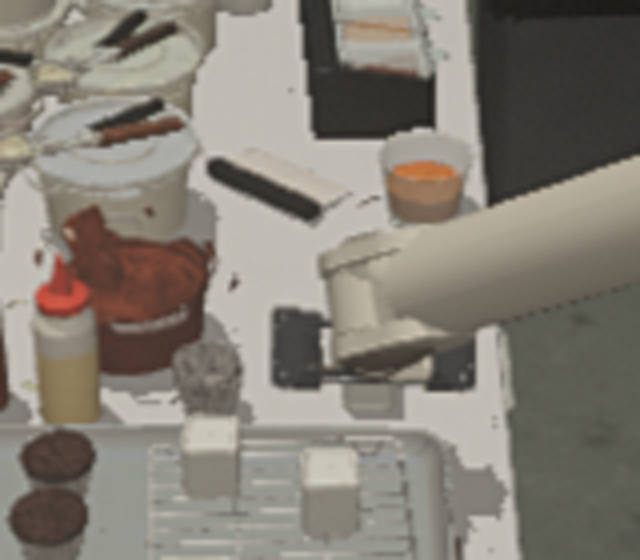

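View pics/D_w.png

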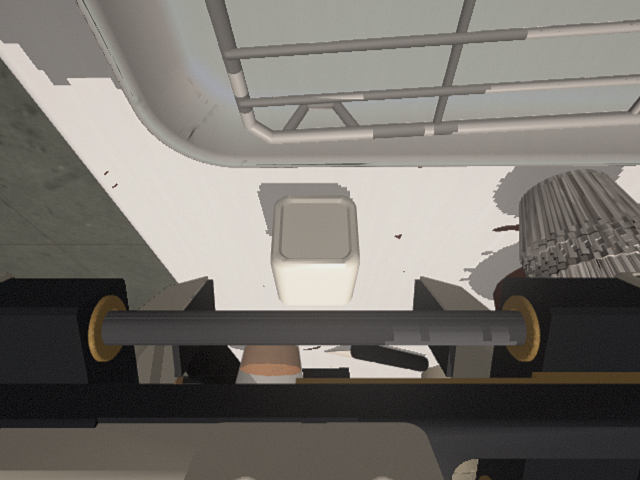

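D lies as planned at (315,250). Next: place it at (0.525,0.20).

Run:
```python
from flip import *
second((.5,-.163,.0265),0,(.525,.20),90,fn='D')
p,q=view_pose((.59,.12,.09),.42,0,v=140); print(p); manip.move_pose(p,q)
snap('wrist','w25.png'); snap('side','s25.png'); snap('top','t25.png'); print(manip.current_clock())
crop(cv2.imread('pics/s25.png'),260,200,420,340,4,'c33.png')
```

```text
gap 0.05345566568674723
contact z 0.0625 df [-1.7 -3.   5.9]
t 10.033299999999997 121.35
[0.59       0.04557149 0.36627626]
122.2333
```

View pics/c33.png

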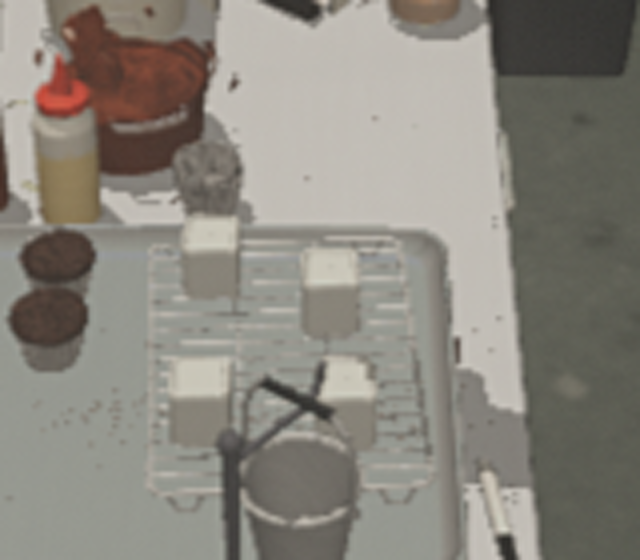

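View pics/w25.png

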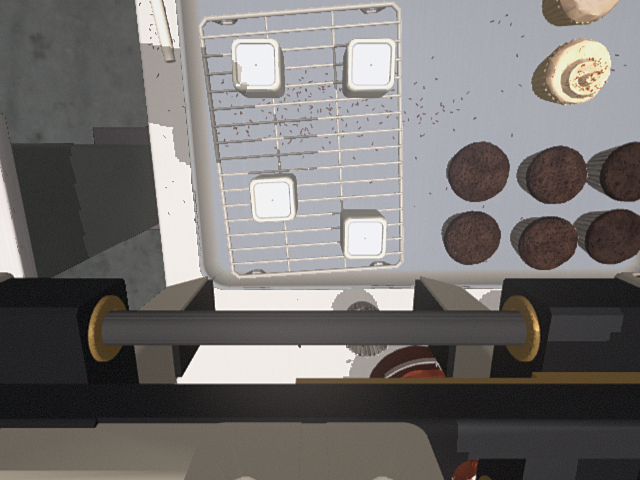

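View pics/t25.png

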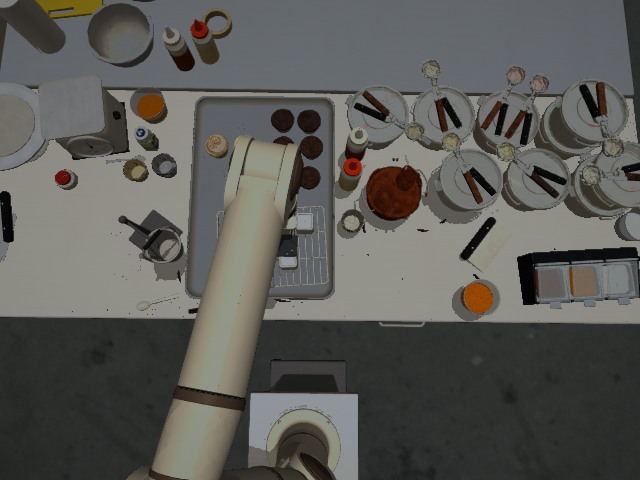

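All four cups stand mouth-down and well inside the rack, and the pail hangs free. I'll do a quick stillness check and then hand in.

Run:
```python
from h import *
a=snap('side')[1]; w=snap('wrist')[1]; manip.sleep(1.0); b=snap('side')[1]; w2=snap('wrist')[1]
print((cv2.absdiff(a,b).max(2)>25).sum(),(cv2.absdiff(w,w2).max(2)>25).sum(), np.round(manip.current_force(),2), manip.current_clock())
a0=cv2.imread('pics/s8.png'); d=(cv2.absdiff(a0,b).max(2)>40).astype(np.uint8)
print('pail region changed px since hanging:',d[295:350,310:352].sum())
manip.hand_in()
```

```text
786 26135 [-0.35  0.15  0.57] 123.4333
pail region changed px since hanging: 95
the job is handed in; nothing more can be done
```

I handed the job in at about 123 s of the 210 s allowed. The pail is on the hook and all four cups are turned over on the rack.

- **Pail:** I swung the bail up and hung the pail by its black grip near the middle of the hook. In the pictures it hangs level and free, and the last side view showed it still there.
- **Cups:** Each cup was gripped, tilted 90°, laid on its side, then re-gripped, tilted again and set mouth-down. All four touched down at the height expected for a cup standing flat. The last wrist view shows them upright and well inside the rack edges.
- **Knock:** One cup already on the rack was knocked about 4 cm while I was handling the third. It stayed upright and on the rack, so I left it where it was.
- **Bystanders:** I saw no movement of the deli cup, baking-cup stack, bottle or marker, but the teaspoon I could only see in the coarse final top view.

**Unclear check:** the last stillness test was not clean. Over 1 s, 786 pixels changed in the side view and about 26,000 in the wrist view. It was run in the same script as the hand-in, so I did not see these numbers first. I did not find the cause. I suspect the arm was still settling or the image noise was high, but I could not confirm that nothing was moving. The pail region also differs by 95 pixels from the picture taken just after hanging. A cup now stands behind the pail there, and that may be the reason.

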